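# Draw a sprung plate level with a dog and wedge

## Task

The near edge of the far plate stands proud at the seam: pull it down level for welding. Slide the thin end of the steel wedge by hand a little way under the red dog's arm, on top of the raised plate and square to the dog, and let go of it; then tap its thick end with the hammer, in light taps, until it will go no further and sits tight with the plate down. Lay the hammer back flat on the bare table, clear of the plates, and leave the other things where they are.

Things in the scene. Friction and masses are not known exactly. Their poses are not given: they have to be found in the camera images.
- plate_a: Steel plate nearest the robot, fixed: 90 (x) x 240 (y) x 8 mm, tacked to the table; origin under its middle. x points across the seam to plate B, y along the seam, the way the wedge is driven, z up. Plate B, 110 (x) x 240 x 8 mm, starts 47 mm along +x from this origin, beyond a 2 mm seam, and ends at 157 mm.
- plate_b (a joint): Angle of plate B about its far lower edge, which is tacked down, in rad: 0.036 = sprung up, seam edge 4 mm proud of plate A (3 mm at the wedge's centre line); 0 = down and level. It is springy: about 12 N downward on the wedge's centre line (the wedge's own weight counts) brings it level, and there it stops hard.
- dog_mouth (a point): Point on the centre line the wedge should follow, straight under the entry edge of the dog's arm, at the height of plate A's top (8 mm above the table); 73 mm along x and 42 mm along y from plate_a's origin, axes as plate_a. The arm's flat underside is about 15 mm above this point, but the dog was set by hand: anywhere from 12.4 to 17.6 mm. Its edges lie along x.
- dog_foot (a point): Foot of the red dog, an L-shaped steel bracket 16 mm thick (y), tacked to plate A; point under the middle of its leg at plate A's top, axes as plate_a. The leg is 32 mm wide (x); its arm, 30 mm high, reaches to 90 mm along +x from here, over plate B, open at that end. The dog's top is 45 mm (42 to 48) above this point.
- wedge_mid (a point): Steel wedge, 140 mm long (y), 30 mm wide (x), flat below, its top sloping evenly 1 in 6 from 27.3 mm thick at the butt to 4 mm at the thin end; 0.5 kg. This point is the place to grip it: 55 mm from the butt, on the centre line, 9 mm above its underside (18 mm thick there). y points to the thin end, x across, z up.
- wedge_tip (a point): Middle of the lower edge of the wedge's thin end, 85 mm along +y from wedge_mid. It begins to bear 32 to 63 mm past the dog's entry edge and is tight some 52 to 92 mm past it. By hand, 20 mm past is enough; pushed with more than about 6 N it begins to force the plate down, which is the hammer's job. Seating takes slow taps of 15 to 25 N; above 40 N the dog's tack breaks.
- wedge_butt (a point): Middle of the wedge's thick end, the flat 30 x 27 mm face to be tapped: 14 mm above the wedge's underside, 55 mm along -y from wedge_mid.
- hammer_grip (a point): Ball-peen hammer, about 0.42 kg, lying flat. Site on the axis of its wooden handle, 35 mm from the head's axis, 14 mm above its underside; the handle here is 20 mm thick (y), 24 mm high (z) and runs along -x to 237 mm from the head's axis (24 mm thick beyond 107 mm). x points to the head, y the way the striking face looks, z up.
- hammer_face (a point): Centre of the hammer's round flat striking face, 28 mm across, looking along y: 35 mm along +x and 45 mm along +y from hammer_grip. The steel head is 28 mm high and 26 mm wide, its ball end 49 mm behind the handle's axis.
- magnet_square: Bystander, leave alone: yellow triangular welding magnet, 90 x 90 x 18 mm, lying flat, origin under its middle.
- spray_can: Bystander, leave alone: upright aerosol can, 58 mm across, 170 mm high, origin under its middle.
- spanner: Bystander, leave alone: steel spanner, 180 mm long, 38 mm wide, lying flat, origin under its middle, length along its x.
Things that resemble listed ones, but are neither listed nor needed, are in the scene too. Of the things like the part that bears wedge_mid, leave any that is brown, purple or yellow; of the rest the larger one is meant.

How it is judged:
By the outcome, as a careful person would: the job done as asked, in the order asked, and still so for the second after the job is handed in, with the robot touching nothing.
It also fails if it takes over 72 s, if anything falls off the work surface, if the arm or the gripper's body presses on something with over 40 N, if the wrist force passes 120 N, or if a joint passes its speed limit or range.

## Robot

A 7-joint arm with a two-finger parallel gripper is mounted at the origin on the work surface. World frame = base frame: x ahead of the robot, y to its left, z up, the work surface at z = 0. Lengths are in m, angles in rad, forces in N, time in s.
With the tool pointing down it reaches from about 0.4 to 0.85 m from the base axis. Payload 10.4 kg.
Tool frame: the origin (TCP) lies midway between the tips of the shut fingers; the grasp point (between the pads) lies 19 mm behind it; x points along the fingers, z is the direction in which the jaws open and shut, and the axes are right-handed (so a half turn about x gives the same grasp; the last joint's range is limited). The gripper opens to 87 mm and grips with 3 to 60 N. Pads are 19 mm wide; open, the fingers measure 117 mm over their backs; the gripper's body (75 mm by 190 mm) begins 51 mm behind the grasp point.
Start: joints at [1.319, 0.332, -0.065, 1.46, 0.022, 1.35, -0.088], TCP at [0.142, -0.609, 0.191] pointing down, gripper open.
Joint ranges: [-2.6, 2.6], [-0.5, 2.12], [-1.47, 1.34], [0.16, 2.42], [-1.27, 4.41], [0.06, 2.06], [-2.6, 2.6]. Speed limits (rad/s): [2.22, 2.22, 2.79, 2.79, 3.14, 3.14, 3.14].

## Interface

Orientations are given as a unit quaternion [x, y, z, w].
In Python, from bench import read_state, camera, camera_params, close_job gives the robot as it stands.
- The arm moves only by the tool arm_command, never from a script. Its argument "targets" is a list of rows, each a list of 7 numbers: the closure in counts, from 0 (fully open) to 255 (shut), then the shift along the tool's x, y, z in mm, then the turn, a rotation vector about the tool's x, y, z in rad. A call has 1 to 10 rows; each row is the pose to reach, as a shift and turn from the pose commanded when the call began, along the tool's axes at that moment; what a row does not reach only later rows make up. A row lasts 1/10 s, in which the tool goes at most 50 mm and 8.59 degrees, less where a joint would pass 70% of its speed; a pose out of reach is approached as far as the arm can. A call with a gripper value outside its range is refused whole. The fingers move at their own pace and stop on an object; "newtons" is the grip in N (left out, the last holds). Time passes only in rows, so rows that repeat a pose let the fingers close. It gives the time, the measured TCP pose, the force and the opening at its end, in the units of the state.
- read_state(): the state, without advancing time (a new reading comes with each control period).
- camera(name): name is "scene" or "top" or "wrist"; returns the picture (400x640x3 uint8, red, green, blue); there is no depth.
- camera_params(name): a dict with "intrinsics" (3x3 intrinsics, pixels), "dist" ([k1, k2, p1, p2, k3] as OpenCV has them; the pictures are not rectified), "xyz" and "orientation" of the camera in the world; the wrist camera has in their place "mount" (4x4, takes a point from camera to tool coordinates, whose origin is the TCP and whose axes are the tool frame's). Camera axes: x right, y down, z forward; pixel columns grow to the right and rows downward; lengths in m; the calibration is good to about 2 mm. A picture is of the moment at which its call begins: read the wrist's pose just before it. camera_params takes no time and is no camera call.
- close_job(): hands the job in, once; it reports no verdict.
The state is a dict: "time": time; "joint_positions": joint angles; "joint_vel": joint speeds; "joint_torque": joint torques, N m; "ee_pos": TCP position; "eef_rot": TCP orientation; "ft_force": force on the tool from outside, world axes, zero at the start; "torque": the same for the moment, N m; "width": finger opening in m.
Only numpy, scipy, OpenCV 4.12 (cv2) and the standard library are available. Lean on these libraries where they do the work, as an engineer would, in place of code of your own. Each camera call takes 0.05 s, during which the arm holds its last target.

## Working session

There is one attempt and no reset: what is moved stays moved. The work goes in short steps, Python scripts to look and compute and a tool call to move; the robot and the scene stay as the last step left them, time stands still between calls to the robot, and variables do not carry over. Pictures are saved under pics/ and viewed, and the job is handed in when it is done.

Besides the shell and the picture viewer there is one more tool, called after "Request:" in YAML: its name, and indented under it one key for each argument. arm_command: Moves the arm, as the interface text tells. Its arguments: {"type":"object","properties":{"targets":{"type":"array"},"newtons":{"type":"number"}},"required":["targets"]}

```bash
ls; mkdir -p pics; cat > h.py <<'E'
import numpy as np, cv2, json
from bench import read_state, camera, camera_params, close_job
from scipy.spatial.transform import Rotation as R
E
python3 - <<'E'
from h import *
s=read_state();print({k:np.round(v,3).tolist() for k,v in s.items()})
for n in ("scene","top","wrist"):
    im=camera(n);cv2.imwrite(f"pics/{n}0.png",im[:,:,::-1])
    p=camera_params(n);print(n,{k:np.round(v,4).tolist() for k,v in p.items()})
E
```

```text
pics
{'time': 0.0, 'joint_positions': [1.319, 0.333, -0.065, 1.461, 0.022, 1.35, -0.088], 'joint_vel': [-0.001, -0.001, 0.0, 0.0, 0.001, -0.0, 0.001], 'joint_torque': [0.0, -62.325, 0.025, -38.991, -0.061, 0.04, 0.0], 'ee_pos': [0.142, -0.608, 0.19], 'eef_rot': [0.44, 0.554, -0.439, 0.553], 'ft_force': [0.584, -0.016, -0.169], 'torque': [-0.013, -0.03, -0.035], 'width': 0.087}
scene {'intrinsics': [[374.4901, 0.0, 322.1097], [0.0, 374.4901, 195.6029], [0.0, 0.0, 1.0]], 'dist': [-0.0078, 0.0, 0.0, 0.0, 0.0], 'xyz': [1.2719, 0.2896, 0.5818], 'orientation': [0.4887, 0.7232, -0.408, -0.2678]}
top {'intrinsics': [[411.8419, 0.0, 313.4958], [0.0, 411.8419, 198.096], [0.0, 0.0, 1.0]], 'dist': [-0.0939, 0.0, 0.0, 0.0, 0.0], 'xyz': [0.2622, -0.0621, 1.229], 'orientation': [0.7128, -0.6966, 0.0557, -0.0593]}
wrist {'intrinsics': [[281.0271, 0.0, 318.607], [0.0, 281.0271, 200.6402], [0.0, 0.0, 1.0]], 'dist': [-0.0079, 0.0, 0.0, 0.0, 0.0], 'mount': [[-0.0004, -0.2848, 0.9586, -0.1945], [0.0012, -0.9586, -0.2848, 0.0775], [1.0, 0.0011, 0.0008, 0.0014], [0.0, 0.0, 0.0, 1.0]]}
```

View pics/scene0.png

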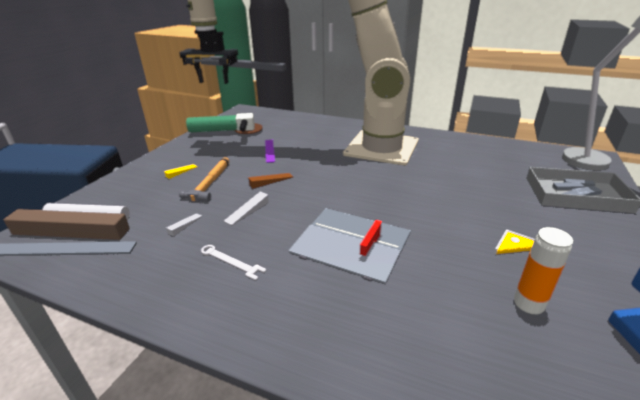

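View pics/top0.png

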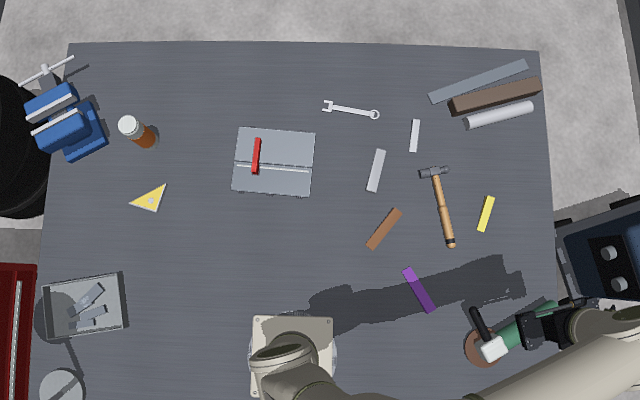

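View pics/wrist0.png

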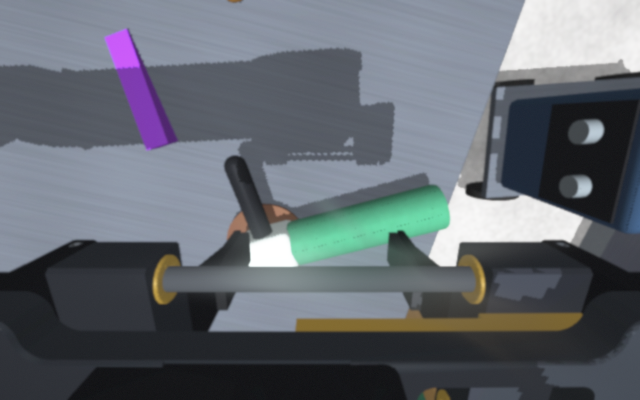

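Candidates for the wedge (top view): grey (375,170), smaller grey (414,135), brown (383,229), purple (419,289), yellow (486,213). Excluding the coloured ones and taking the larger leaves the grey one at (375,170). The hammer is at (437,205). Now I'll check that choice in a close crop.

```bash
python3 - <<'E'
import cv2,numpy as np
a=cv2.imread('pics/top0.png')[110:260,220:460]
cv2.imwrite('pics/top0c.png',cv2.resize(a,(800,500),interpolation=cv2.INTER_CUBIC))
b=cv2.imread('pics/scene0.png')[150:290,160:420]
cv2.imwrite('pics/scene0c.png',cv2.resize(b,(800,431),interpolation=cv2.INTER_CUBIC))
E
```

```text
(no output)
```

View pics/top0c.png

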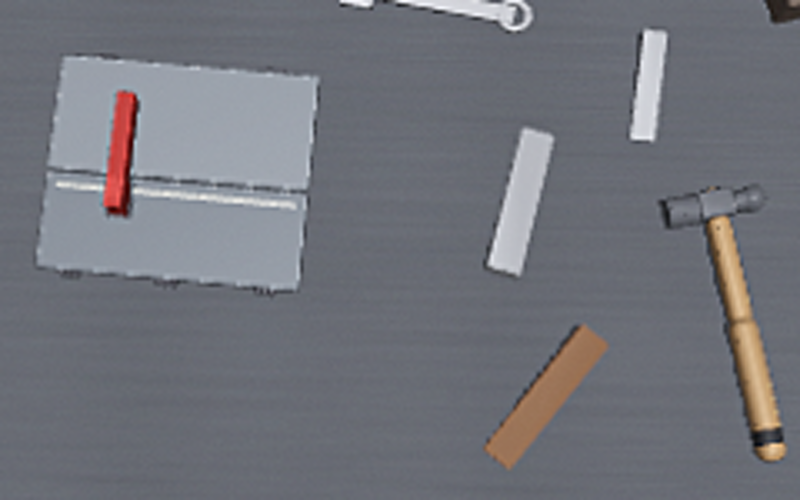

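View pics/scene0c.png

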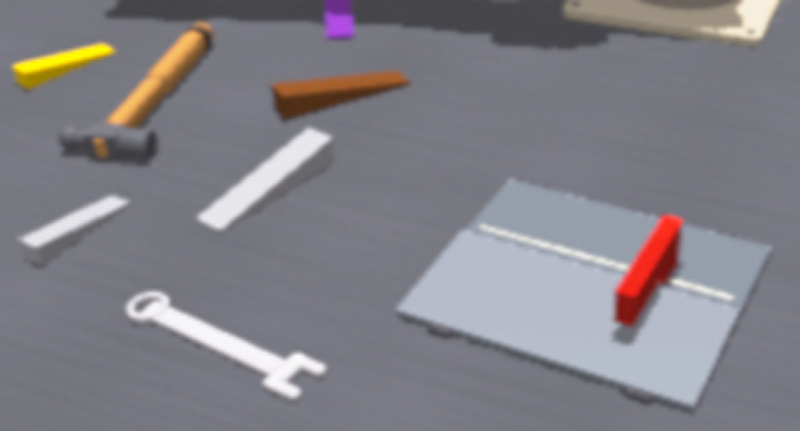

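The crop shows the larger grey wedge, with its thin end at top (~(381,150)) and its butt at (~(371,191)). The hammer's flat face looks left (+y). Now I'll measure.

```bash
cat >> h.py <<'E'
def cam(n,st=None):
    p=camera_params(n);K=np.array(p['intrinsics']);D=np.array(p['dist'])
    if 'mount' in p:
        M=np.array(p['mount']);st=st or read_state()
        Rt=R.from_quat(st['eef_rot']).as_matrix()
        return K,D,Rt@M[:3,:3],Rt@M[:3,3]+np.array(st['ee_pos'])
    return K,D,R.from_quat(p['orientation']).as_matrix(),np.array(p['xyz'])
def cast(c,px,z):
    K,D,Rm,t=c
    u=cv2.undistortPoints(np.array(px,float).reshape(-1,1,2),K,D).reshape(-1,2)
    d=np.c_[u,np.ones(len(u))]@Rm.T
    return t+d*((np.broadcast_to(z,len(u))-t[2])/d[:,2])[:,None]
def proj(c,P):
    K,D,Rm,t=c
    q=(np.atleast_2d(P)-t)@Rm
    return cv2.projectPoints(q,np.zeros(3),np.zeros(3),K,D)[0].reshape(-1,2)
E
python3 - <<'E'
from h import *
np.set_printoptions(precision=4,suppress=True)
im=cv2.imread('pics/top0.png');c=cam('top')
hsv=cv2.cvtColor(im,cv2.COLOR_BGR2HSV)
def box(mask,x0,y0,x1,y1):
    m=np.zeros(mask.shape,np.uint8);m[y0:y1,x0:x1]=mask[y0:y1,x0:x1]
    cs,_=cv2.findContours(m.astype(np.uint8),0,2);k=max(cs,key=cv2.contourArea)
    r=cv2.minAreaRect(k);return r,cv2.boxPoints(r)
g=(hsv[...,2]>140).astype(np.uint8)
r,b=box(g,360,140,392,200);print('wedge px',r);print(b)
print(cast(c,b,[0.015]))
red=((hsv[...,1]>150)&((hsv[...,0]<8)|(hsv[...,0]>172))).astype(np.uint8)
r,b=box(red,230,120,280,190);print('dog',r);print(b,cast(c,b,.053))
gp=(hsv[...,2]>115).astype(np.uint8)
r,b=box(gp,222,115,325,205);print('plate',r);print(b,cast(c,b,.008))
pts=np.array([[38,268],[298,292],[318,76],[62,57]])*.3+[220,110]
print(pts,cast(c,pts,.008))
w=((hsv[...,0]<25)&(hsv[...,1]>80)).astype(np.uint8)
r,b=box(w,425,170,462,255);print('handle',r);print(b,cast(c,b,.014))
E
```

```text
wedge px ((376.0339660644531, 169.86769104003906), (10.431764602661133, 43.39117431640625), 14.381393432617188)
[[365.5929 189.5879]
 [376.3702 147.5565]
 [386.475  150.1475]
 [375.6978 192.1789]]
[[ 0.4909 -0.2092  0.015 ]
 [ 0.6224 -0.2421  0.015 ]
 [ 0.615  -0.2731  0.015 ]
 [ 0.4837 -0.2396  0.015 ]]
dog ((256.3077087402344, 155.53848266601562), (6.945944786071777, 35.473934173583984), 7.125016689300537)
[[250.6616 172.7077]
 [255.0616 137.5077]
 [261.9539 138.3692]
 [257.5538 173.5693]] [[0.5265 0.1322 0.053 ]
 [0.6341 0.1245 0.053 ]
 [0.6319 0.1038 0.053 ]
 [0.5243 0.1118 0.053 ]]
plate ((265.541259765625, 155.91390991210938), (94.4784927368164, 75.22713470458984), 5.617580413818359)
[[214.847  188.7227]
 [222.2108 113.8568]
 [316.2355 123.1051]
 [308.8717 197.971 ]] [[ 0.4847  0.2465  0.008 ]
 [ 0.7241  0.2393  0.008 ]
 [ 0.6989 -0.0565  0.008 ]
 [ 0.4627 -0.0395  0.008 ]]
[[231.4 190.4]
 [309.4 197.6]
 [315.4 132.8]
 [238.6 127.1]] [[ 0.4806  0.1956  0.008 ]
 [ 0.4639 -0.0411  0.008 ]
 [ 0.6673 -0.0546  0.008 ]
 [ 0.6813  0.1849  0.008 ]]
handle ((441.99835205078125, 206.61801147460938), (65.67703247070312, 8.646235466003418), 76.75948333740234)
[[430.2689 175.6426]
 [438.6852 173.6623]
 [453.7278 237.5934]
 [445.3115 239.5737]] [[ 0.5388 -0.4066  0.014 ]
 [ 0.5457 -0.4327  0.014 ]
 [ 0.3521 -0.4734  0.014 ]
 [ 0.3458 -0.4477  0.014 ]]
```

```bash
python3 - <<'E'
from h import *
np.set_printoptions(precision=4,suppress=True)
s=read_state();Rm=R.from_quat(s['eef_rot']).as_matrix();print(Rm)
c=cam('top')
# wedge corners by actual heights: butt px (365.6,189.6),(375.7,192.2); thin (376.4,147.6),(386.5,150.1)
off=0.5
b=cast(c,[[365.6+.5,189.6+.5],[375.7+.5,192.2+.5]],.0273); t=cast(c,[[376.4+.5,147.6+.5],[386.5+.5,150.1+.5]],.004)
B=b.mean(0);T=t.mean(0);d=(T-B)[:2];L=np.hypot(*d);print('butt',B,'tip',T,'L',L,'yaw of y',np.degrees(np.arctan2(d[1],d[0])), 'wid',np.linalg.norm(b[0]-b[1]),np.linalg.norm(t[0]-t[1]))
print('mid',B[:2]+d/L*.055, T[:2]-d/L*.085)
# hammer axis
h=cast(c,[[434.5,174.7],[449.5,238.6]],.014);d=h[0]-h[1];print('hammer',h,np.degrees(np.arctan2(d[1],d[0])))
im=cv2.imread('pics/top0.png')[155:260,405:475];cv2.imwrite('pics/ham0.png',cv2.resize(im,None,fx=5.5,fy=5.5,interpolation=cv2.INTER_CUBIC))
E
```

```text
[[-0.0003  0.9739  0.2269]
 [ 0.001   0.2269 -0.9739]
 [-1.     -0.     -0.001 ]]
butt [ 0.4835 -0.2242  0.0273] tip [ 0.6204 -0.261   0.004 ] L 0.14177684209646535 yaw of y -15.016500396781197 wid 0.030916608644302835 0.03205014259764344
mid [ 0.5366 -0.2385] [ 0.5383 -0.2389]
hammer [[ 0.5421 -0.4197  0.014 ]
 [ 0.3489 -0.4604  0.014 ]] 11.91085151721343
```

View pics/ham0.png

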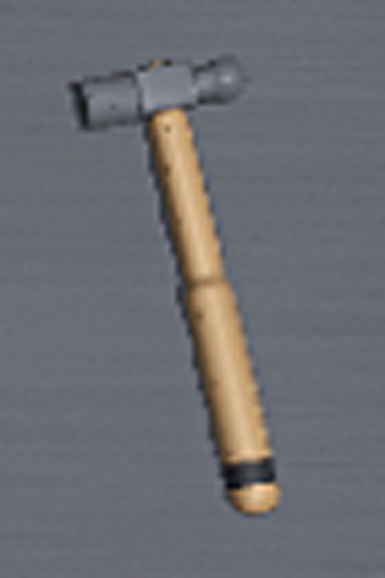

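```bash
cat >> h.py <<'E'
def shift(pos,yaw,ref=None):
    """shift (mm) and turn for TCP target pos, tool z yaw deg, tool x straight down; from measured pose or ref=(pos,quat)"""
    s=read_state();p0,q0=ref or (s['ee_pos'],s['eef_rot'])
    R0=R.from_quat(q0);y=np.radians(yaw)
    z=np.array([np.cos(y),np.sin(y),0]);x=np.array([0,0,-1.]);Y=np.cross(z,x)
    R1=R.from_matrix(np.c_[x,Y,z])
    print('shift mm',np.round(R0.inv().apply(np.array(pos)-p0)*1000,1),'rotvec',np.round((R0.inv()*R1).as_rotvec(),4))
def st():
    s=read_state();Rm=R.from_quat(s['eef_rot']).as_matrix()
    print('t %.2f'%s['time'],'tcp',np.round(s['ee_pos'],4),'zyaw %.2f'%np.degrees(np.arctan2(Rm[1,2],Rm[0,2])),'x',np.round(Rm[:,0],4),'F',np.round(s['ft_force'],2),'w %.4f'%s['width'],'j',np.round(s['joint_positions'],2))
E
python3 -c "
from h import *
shift([.5373,-.2387,.16],-105)"
```

```text
shift mm [  30.6  469.2 -270.3] rotvec [ 4.906e-01 -1.000e-03  3.000e-04]
```

Request:
arm_command:
  targets:
    - [0, 30.6, 469.2, -270.3, 0.49, -0.001, 0]
    - [0, 30.6, 469.2, -270.3, 0.49, -0.001, 0]
    - [0, 30.6, 469.2, -270.3, 0.49, -0.001, 0]
    - [0, 30.6, 469.2, -270.3, 0.49, -0.001, 0]
    - [0, 30.6, 469.2, -270.3, 0.49, -0.001, 0]
    - [0, 30.6, 469.2, -270.3, 0.49, -0.001, 0]
    - [0, 30.6, 469.2, -270.3, 0.49, -0.001, 0]
    - [0, 30.6, 469.2, -270.3, 0.49, -0.001, 0]
    - [0, 30.6, 469.2, -270.3, 0.49, -0.001, 0]
    - [0, 30.6, 469.2, -270.3, 0.49, -0.001, 0]

```text
time: 1.15
ee_pos: [0.5028, -0.2709, 0.163]
eef_rot: [-0.561, -0.43, 0.561, -0.431]
ft_force: [1.7, -1.1, 0.4]
width: 0.0868
```

```bash
python3 -c "
from h import *
st();shift([.5373,-.2387,.16],-105)"
```

```text
t 1.15 tcp [ 0.5028 -0.2709  0.163 ] zyaw -104.99 x [-1.0e-04 -1.2e-03 -1.0e+00] F [ 1.73 -1.06  0.43] w 0.0868 j [ 0.7   0.25 -0.34  1.63  0.09  1.27 -1.48]
shift mm [  3.  25. -40.] rotvec [ 0.0003  0.0012 -0.0003]
```

Request:
arm_command:
  targets:
    - [0, 3, 23, -36, 0, 0, 0]
    - [0, 3, 23, -36, 0, 0, 0]
    - [0, 3, 23, -36, 0, 0, 0]

```text
time: 1.45
ee_pos: [0.5336, -0.2425, 0.1595]
eef_rot: [-0.56, -0.431, 0.561, -0.431]
ft_force: [-0.4, -1.0, -0.7]
width: 0.0875
```

```bash
python3 - <<'E'
from h import *
st();im=camera('wrist');cv2.imwrite('pics/w1.png',im[:,:,::-1]);st()
E
```

```text
t 1.45 tcp [ 0.5336 -0.2425  0.1595] zyaw -104.83 x [-9.e-04 -5.e-04 -1.e+00] F [-0.44 -1.03 -0.7 ] w 0.0875 j [ 0.64  0.29 -0.36  1.6   0.1   1.28 -1.56]
t 1.50 tcp [ 0.5328 -0.244   0.1597] zyaw -104.98 x [-9.0e-04 -1.2e-03 -1.0e+00] F [-0.56 -0.43 -0.6 ] w 0.0871 j [ 0.64  0.29 -0.35  1.6   0.1   1.28 -1.56]
```

View pics/w1.png

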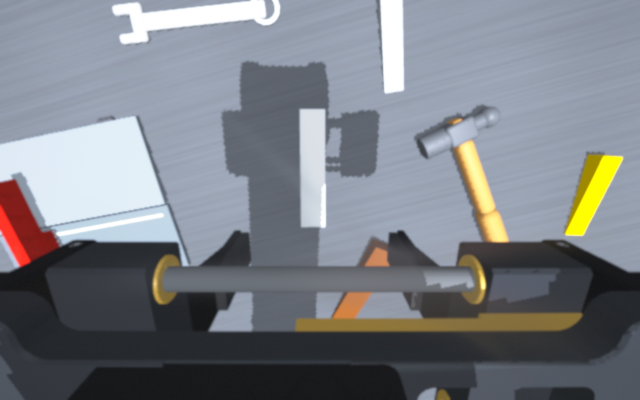

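The wedge lies straight between the jaws, edges at columns 300–326, thin end at row 109 and butt at row ~227.

```bash
python3 - <<'E'
from h import *
np.set_printoptions(precision=4,suppress=True)
s=read_state();c=cam('wrist',s)
t=cast(c,[[301,109],[323.5,109]],.004);b=cast(c,[[300.5,227],[325.5,227]],.0273)
print(t,b)
T=t.mean(0);B=b.mean(0);d=(T-B)[:2];L=np.hypot(*d);print(T,B,L,np.degrees(np.arctan2(d[1],d[0])));print(B[:2]+d/L*.055,T[:2]-d/L*.085)
ic=cv2.resize(cv2.imread('pics/w1.png')[90:240,250:390],None,fx=4,fy=4,interpolation=cv2.INTER_CUBIC);cv2.imwrite('pics/w1c.png',ic)
shift([.5373,-.2387,.004],-105)
E
```

```text
[[ 0.6223 -0.2484  0.004 ]
 [ 0.6155 -0.2742  0.004 ]] [[ 0.4867 -0.2105  0.0273]
 [ 0.4787 -0.2406  0.0273]]
[ 0.6189 -0.2613  0.004 ] [ 0.4827 -0.2256  0.0273] 0.14079084517513604 -14.705125569971079
[ 0.5359 -0.2395] [ 0.5367 -0.2397]
shift mm [155.7   3.   -6.5] rotvec [0.0004 0.0014 0.0006]
```

View pics/w1c.png

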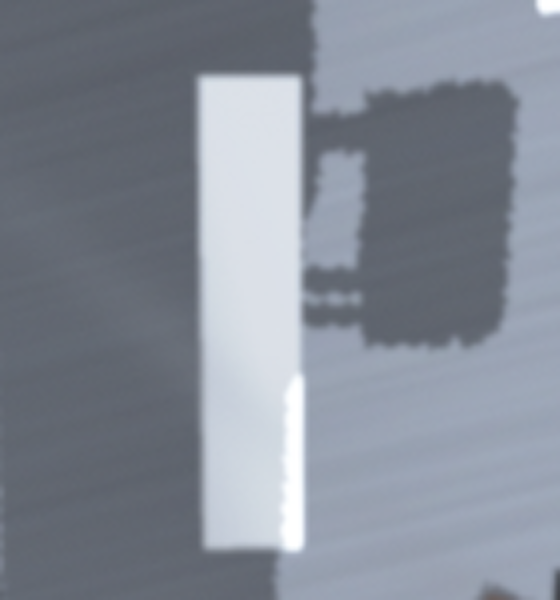

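Request:
arm_command:
  targets:
    - [0, 50, 2, -5.5, 0, 0.001, 0]
    - [0, 100, 2, -5.5, 0, 0.001, 0]
    - [0, 135, 2, -5.5, 0, 0.001, 0]
    - [0, 135, 2, -5.5, 0, 0.001, 0]
    - [0, 135, 2, -5.5, 0, 0.001, 0]

```text
time: 2.0
ee_pos: [0.5363, -0.2402, 0.0261]
eef_rot: [-0.561, -0.43, 0.561, -0.43]
ft_force: [0.7, -0.8, 0.3]
width: 0.0867
```

```bash
python3 -c "
from h import *
st();shift([.5366,-.2394,.005],-104.8)"
```

```text
t 2.00 tcp [ 0.5363 -0.2402  0.0261] zyaw -105.07 x [ 2.e-04 -4.e-04 -1.e+00] F [ 0.73 -0.79  0.26] w 0.0867 j [ 0.62  0.42 -0.34  1.73  0.16  1.02 -1.61]
shift mm [21.1  0.1 -0.9] rotvec [-0.0047  0.0004 -0.0003]
```

Grip moderately.

Request:
arm_command:
  targets:
    - [0, 20.5, 0, -1, -0.004, 0, 0]
    - [0, 20.5, 0, -1, -0.004, 0, 0]
    - [220, 20.5, 0, -1, -0.004, 0, 0]
    - [220, 20.5, 0, -1, -0.004, 0, 0]
    - [220, 20.5, 0, -1, -0.004, 0, 0]
    - [220, 20.5, 0, -1, -0.004, 0, 0]
    - [220, 20.5, 0, -1, -0.004, 0, 0]
    - [220, 20.5, 0, -1, -0.004, 0, 0]
  newtons: 30

```text
time: 2.8
ee_pos: [0.537, -0.238, 0.0047]
eef_rot: [0.56, 0.432, -0.56, 0.432]
ft_force: [-0.2, 0.1, 0.5]
width: 0.0468
```

```bash
python3 -c "
from h import *
st()"
```

```text
t 2.80 tcp [ 0.537  -0.238   0.0047] zyaw -104.74 x [ 4.e-04 -2.e-04 -1.e+00] F [-0.22  0.12  0.54] w 0.0468 j [ 0.62  0.45 -0.34  1.74  0.17  0.98 -1.62]
```

Request:
arm_command:
  targets:
    - [220, 0, 0, 0, 0, 0, 0]
    - [220, 0, 0, 0, 0, 0, 0]
    - [220, 0, 0, 0, 0, 0, 0]
    - [220, 0, 0, 0, 0, 0, 0]
    - [220, 0, 0, 0, 0, 0, 0]

```text
time: 3.3
ee_pos: [0.5369, -0.2379, 0.0046]
eef_rot: [0.56, 0.432, -0.56, 0.432]
ft_force: [0.9, 0.5, -0.4]
width: 0.0137
```

```bash
python3 -c "
from h import *
st()"
```

```text
t 3.30 tcp [ 0.5369 -0.2379  0.0046] zyaw -104.73 x [ 2.e-04 -1.e-04 -1.e+00] F [ 0.92  0.52 -0.39] w 0.0137 j [ 0.62  0.45 -0.34  1.74  0.17  0.98 -1.62]
```

```bash
python3 - <<'E'
from h import *
st();im=camera('wrist');cv2.imwrite('pics/w2.png',im[:,:,::-1])
im=camera('scene');cv2.imwrite('pics/s2.png',cv2.resize(im[120:280,120:400,::-1],None,fx=2.8,fy=2.8,interpolation=cv2.INTER_CUBIC));st()
E
```

```text
t 3.30 tcp [ 0.5369 -0.2379  0.0046] zyaw -104.73 x [ 2.e-04 -1.e-04 -1.e+00] F [ 0.92  0.52 -0.39] w 0.0137 j [ 0.62  0.45 -0.34  1.74  0.17  0.98 -1.62]
t 3.40 tcp [ 0.5369 -0.238   0.0046] zyaw -104.74 x [ 3.e-04 -1.e-04 -1.e+00] F [0.56 0.1  0.58] w 0.0126 j [ 0.62  0.45 -0.34  1.74  0.17  0.98 -1.62]
```

View pics/w2.png

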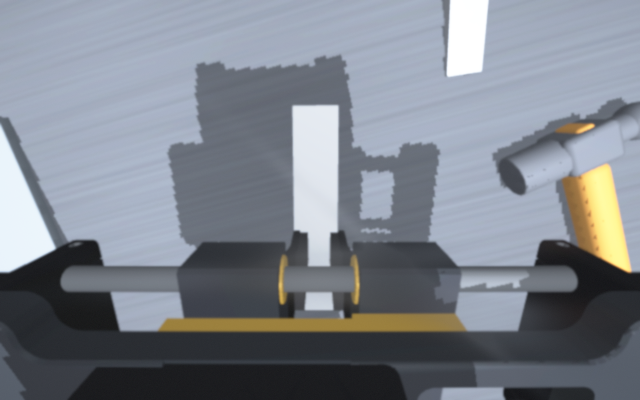

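View pics/s2.png

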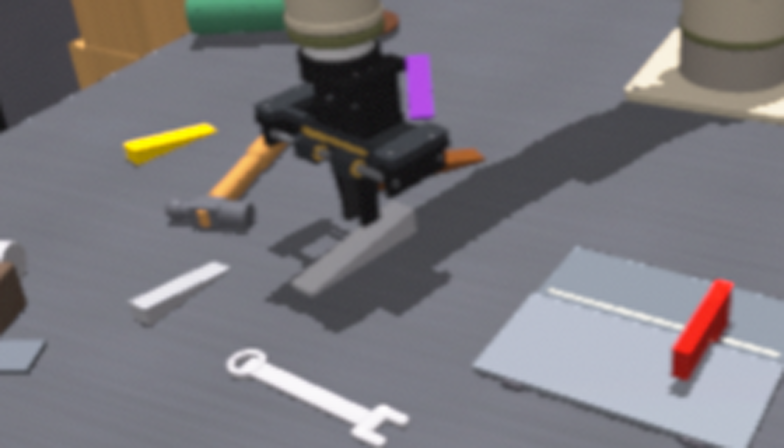

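Request:
arm_command:
  targets:
    - [220, 0, 0, 0, 0, 0, 0]
    - [220, 0, 0, 0, 0, 0, 0]
    - [220, -10, 0, 0, 0, 0, 0]
    - [220, -20, 0, 0, 0, 0, 0]
    - [220, -30, 0, 0, 0, 0, 0]
    - [220, -30, 0, 0, 0, 0, 0]

```text
time: 4.0
ee_pos: [0.5382, -0.2385, 0.0369]
eef_rot: [0.561, 0.431, -0.559, 0.433]
ft_force: [0.4, 0.2, 0.8]
width: 0.012
```

```bash
python3 - <<'E'
from h import *
st();im=camera('wrist');cv2.imwrite('pics/w3.png',im[:,:,::-1])
im=camera('scene');cv2.imwrite('pics/s3.png',cv2.resize(im[160:260,180:340,::-1],None,fx=5,fy=5,interpolation=cv2.INTER_CUBIC));st()
E
```

```text
t 4.00 tcp [ 0.5382 -0.2385  0.0369] zyaw -104.74 x [ 0.0033 -0.0015 -1.    ] F [0.43 0.19 0.83] w 0.0120 j [ 0.62  0.41 -0.35  1.72  0.16  1.04 -1.6 ]
t 4.10 tcp [ 0.5372 -0.2381  0.0351] zyaw -104.74 x [ 1.1e-03 -6.0e-04 -1.0e+00] F [ 0.27  0.42 -0.14] w 0.0121 j [ 0.62  0.41 -0.35  1.72  0.16  1.04 -1.6 ]
```

View pics/w3.png

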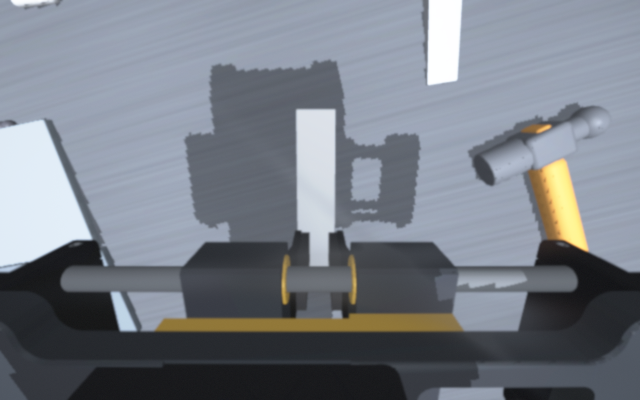

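View pics/s3.png

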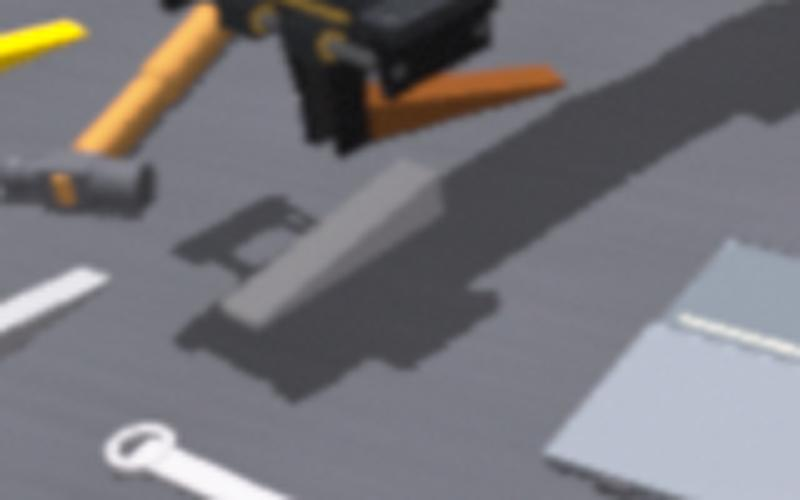

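```bash
python3 - <<'E'
from h import *
s=read_state();p=np.array(s['ee_pos'])
print('scene',proj(cam('scene'),[p,[.5366,-.2394,.018],[.4827,-.2256,.0273],[.6189,-.2613,.004]]))
print('wrist',proj(cam('wrist',s),[p,p+[0,0,.019],[.5366,-.2394,.018],[.4827,-.2256,.0273],[.6189,-.2613,.004]]))
E
```

```text
scene [[248.54271167 198.10700285]
 [248.94831974 203.09954068]
 [262.64450334 191.90431991]
 [226.02822802 221.48820251]]
wrist [[316.23448287 227.10739246]
 [316.03721829 237.5768169 ]
 [318.1247634  219.39118705]
 [318.51053463 286.5964467 ]
 [318.5379574  108.18729033]]
```

```bash
python3 - <<'E'
from h import *
s=read_state();p=np.array(s['ee_pos'])
for dz in (0,.01,.019,.03): print(dz,proj(cam('scene'),[p+[0,0,dz]]),proj(cam('wrist',s),[p+[0,0,dz]]))
im=camera('scene');cv2.imwrite('pics/s3.png',im[:,:,::-1]);cv2.imwrite('pics/s3b.png',cv2.resize(im[150:230,210:290,::-1],None,fx=7,fy=7,interpolation=cv2.INTER_CUBIC))
im=cv2.imread('pics/w3.png');cv2.imwrite('pics/w3b.png',cv2.resize(im[200:330,250:390],None,fx=5,fy=4.5,interpolation=cv2.INTER_CUBIC))
E
```

```text
0 [[248.54271167 198.10700285]] [[316.23448287 227.10739246]]
0.01 [[248.12814721 195.02916454]] [[316.13514927 232.37905338]]
0.019 [[247.75149659 192.23229721]] [[316.03721829 237.5768169 ]]
0.03 [[247.28652095 188.77888897]] [[315.90480218 244.60575806]]
```

View pics/s3b.png

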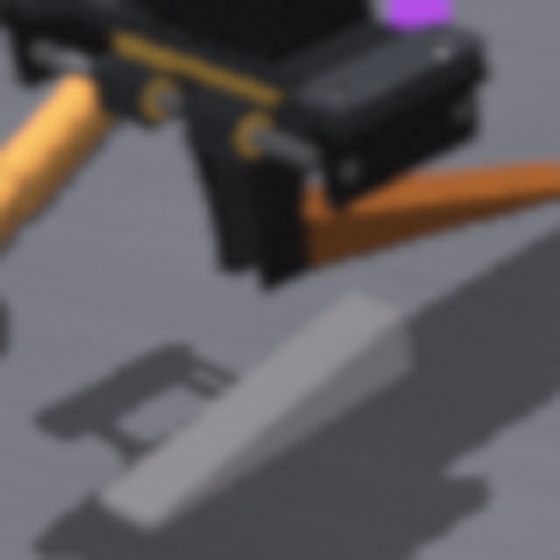

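View pics/w3b.png

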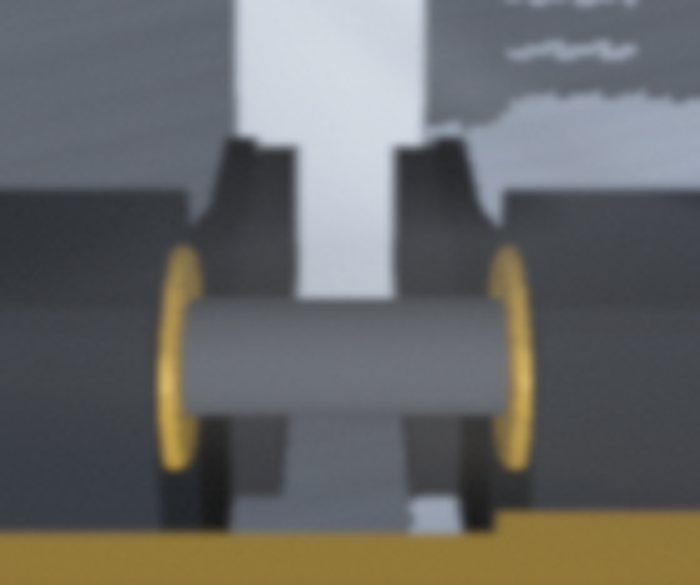

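The fingers are shut above the wedge. In the scene view the tips are at about (246,190), while the reported TCP projects to (248.5,198), so the real tips sit some 25–30 mm behind it. I'll open, then lower in steps while watching the force.

Request:
arm_command:
  targets:
    - [100, 0, 0, 0, 0, 0, 0]
    - [100, 0, 0, 0, 0, 0, 0]
    - [100, 0, 0, 0, 0, 0, 0]
    - [100, 0, 0, 0, 0, 0, 0]
    - [100, 0, 0, 0, 0, 0, 0]
    - [100, 0, 0, 0, 0, 0, 0]
    - [100, 15, -0.5, 0.5, 0, 0, 0]
    - [100, 30, -0.5, 0.5, 0, 0, 0]
    - [100, 30, -0.5, 0.5, 0, 0, 0]

```text
time: 5.05
ee_pos: [0.5341, -0.2376, 0.0013]
eef_rot: [-0.559, -0.433, 0.561, -0.43]
ft_force: [0.7, 0.9, -0.2]
width: 0.0526
```

Request:
arm_command:
  targets:
    - [100, 5, 0, 0, 0, 0, 0]
    - [100, 10, 0, 0, 0, 0, 0]
    - [100, 15, 0, 0, 0, 0, 0]
    - [100, 15, 0, 0, 0, 0, 0]

```text
time: 5.45
ee_pos: [0.5359, -0.2382, -0.0111]
eef_rot: [-0.56, -0.432, 0.56, -0.432]
ft_force: [-1.0, -0.3, 0.1]
width: 0.0525
```

```bash
python3 - <<'E'
from h import *
st();s=read_state();print(proj(cam('scene'),[s['ee_pos']]))
im=camera('scene');cv2.imwrite('pics/s4b.png',cv2.resize(im[150:230,210:290,::-1],None,fx=7,fy=7,interpolation=cv2.INTER_CUBIC))
E
```

```text
t 5.45 tcp [ 0.5359 -0.2382 -0.0111] zyaw -104.73 x [-6.e-04  3.e-04 -1.e+00] F [-0.99 -0.27  0.05] w 0.0525 j [ 0.61  0.47 -0.33  1.75  0.18  0.96 -1.62]
[[250.61584893 211.69204764]]
```

View pics/s4b.png

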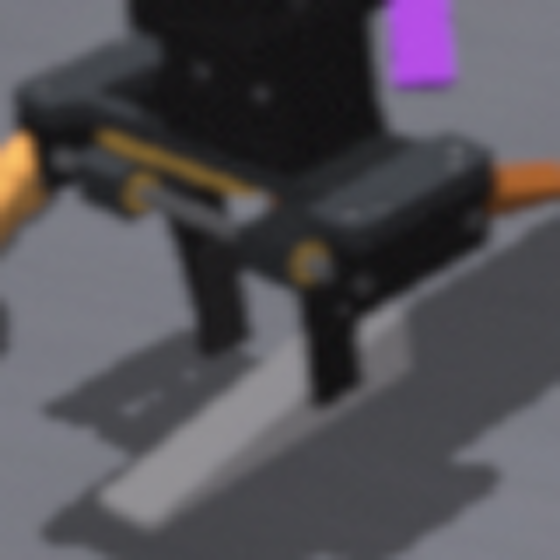

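Request:
arm_command:
  targets:
    - [100, 4, 0, 0, 0, 0, 0]
    - [100, 8, 0, 0, 0, 0, 0]
    - [100, 9, 0, 0, 0, 0, 0]
    - [100, 9, 0, 0, 0, 0, 0]

```text
time: 5.9
ee_pos: [0.5361, -0.2383, -0.0197]
eef_rot: [-0.56, -0.432, 0.56, -0.432]
ft_force: [-0.2, -0.6, -0.3]
width: 0.0531
```

```bash
python3 - <<'E'
from h import *
st()
im=camera('scene');cv2.imwrite('pics/s5b.png',cv2.resize(im[150:230,210:290,::-1],None,fx=7,fy=7,interpolation=cv2.INTER_CUBIC))
E
```

```text
t 5.90 tcp [ 0.5361 -0.2383 -0.0197] zyaw -104.74 x [-1.e-04  1.e-04 -1.e+00] F [-0.24 -0.61 -0.27] w 0.0531 j [ 0.61  0.48 -0.33  1.76  0.19  0.94 -1.62]
```

View pics/s5b.png

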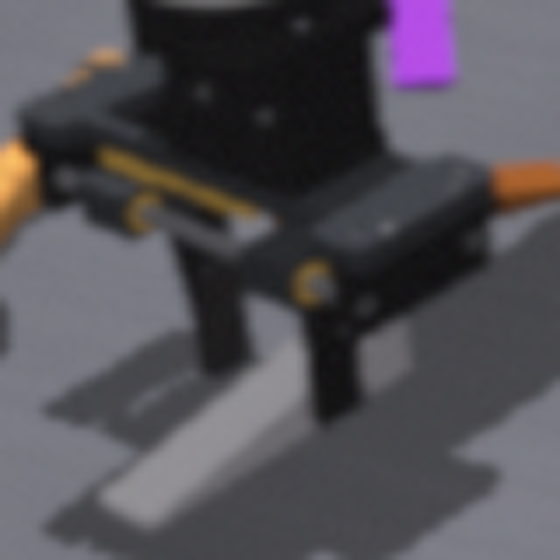

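Request:
arm_command:
  targets:
    - [220, 0, 0, 0, 0, 0, 0]
    - [220, 0, 0, 0, 0, 0, 0]
    - [220, 0, 0, 0, 0, 0, 0]
    - [220, 0, 0, 0, 0, 0, 0]
    - [220, 0, 0, 0, 0, 0, 0]
    - [220, 0, 0, 0, 0, 0, 0]
    - [220, -2, 0, 0, 0, 0, 0]
    - [220, -10, 0, 0, 0, 0, 0]
    - [220, -25, 0, 0, 0, 0, 0]
    - [220, -25, 0, 0, 0, 0, 0]
  newtons: 35

```text
time: 6.95
ee_pos: [0.5379, -0.2391, 0.0083]
eef_rot: [0.561, 0.43, -0.559, 0.433]
ft_force: [0.2, -0.7, -5.6]
width: 0.0289
```

```bash
python3 - <<'E'
from h import *
st();s=read_state()
im=camera('scene');cv2.imwrite('pics/s6b.png',cv2.resize(im[150:230,210:290,::-1],None,fx=7,fy=7,interpolation=cv2.INTER_CUBIC))
im=camera('wrist');cv2.imwrite('pics/w6.png',im[:,:,::-1]);st()
E
```

```text
t 6.95 tcp [ 0.5379 -0.2391  0.0083] zyaw -104.75 x [ 0.0037 -0.0017 -1.    ] F [ 0.21 -0.69 -5.63] w 0.0289 j [ 0.62  0.44 -0.34  1.74  0.17  0.99 -1.61]
t 7.05 tcp [ 0.5368 -0.2387  0.0064] zyaw -104.75 x [ 1.5e-03 -9.0e-04 -1.0e+00] F [ 0.13 -0.92 -5.3 ] w 0.0287 j [ 0.62  0.44 -0.34  1.74  0.17  0.98 -1.61]
```

View pics/s6b.png

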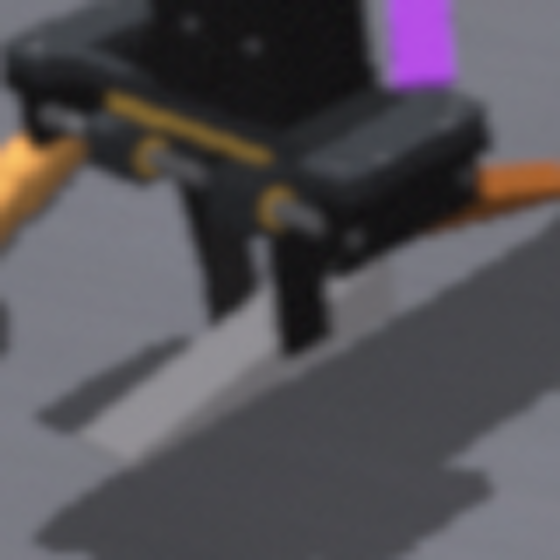

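View pics/w6.png

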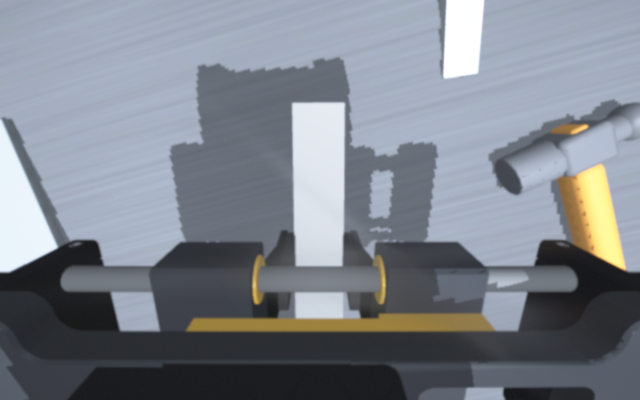

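```bash
python3 - <<'E'
from h import *
np.set_printoptions(precision=4,suppress=True)
s=read_state();c=cam('wrist',s);p=np.array(s['ee_pos']);Rm=R.from_quat(s['eef_rot']).as_matrix()
for z in (.026,.030,.034):
    t=cast(c,[[293.5,102.5],[344,102.5]],z); print(z,((t-p)@Rm),np.linalg.norm(t[0]-t[1]))
# lower front edge/tip from scene: 
cs=cam('scene')
q=np.array([[80,432],[135,460]])/7+[210,150]
print(q,(cast(cs,q,.030)-p)@Rm,(cast(cs,q,.026)-p)@Rm)
# predicted scene of tip with 84.5 at level
E
```

```text
0.026 [[-0.0195  0.0866 -0.0132]
 [-0.0195  0.0866  0.0166]] 0.029756136713050704
0.03 [[-0.0235  0.0864 -0.0128]
 [-0.0235  0.0864  0.0163]] 0.029076078079704096
0.034 [[-0.0275  0.0862 -0.0125]
 [-0.0275  0.0862  0.0159]] 0.028396019446357567
[[221.4286 211.7143]
 [229.2857 215.7143]] [[-0.0235  0.0849  0.014 ]
 [-0.0235  0.0851 -0.0172]] [[-0.0195  0.0813  0.0192]
 [-0.0195  0.0815 -0.0123]]
```

```bash
cat >> h.py <<'E'
PO=np.array([.5173,.0748]);PY=np.radians(-3.8)
EX=np.array([np.cos(PY),np.sin(PY)]);EY=np.array([-np.sin(PY),np.cos(PY)])
def plate(x,y): return PO+EX*x/1000+EY*y/1000
E
python3 - <<'E'
from h import *
t=plate(73,42-115);print(t)
shift([*t,.03],-3.8)
E
```

```text
[ 0.58530151 -0.0028775 ]
shift mm [ -23.8  -13.  -240.4] rotvec [-1.7618e+00  1.8000e-03 -9.0000e-04]
```

Request:
arm_command:
  targets:
    - [220, -40, 0, -10, -0.15, 0, 0]
    - [220, -60, 0, -40, -0.3, 0, 0]
    - [220, -60, -5, -80, -0.45, 0, 0]
    - [220, -60, -8, -120, -0.6, 0, 0]
    - [220, -60, -10, -160, -0.75, 0, 0]
    - [220, -60, -12, -200, -0.9, 0, 0]
    - [220, -60, -13, -230, -1.05, 0, 0]
    - [220, -60, -13, -240, -1.2, 0, 0]
    - [220, -60, -13, -240, -1.35, 0, 0]
    - [220, -60, -13, -240, -1.5, 0, 0]

```text
time: 8.05
ee_pos: [0.5844, -0.0024, 0.0651]
eef_rot: [0.113, 0.698, -0.113, 0.698]
ft_force: [0.0, 0.4, -4.5]
width: 0.0288
```

Request:
arm_command:
  targets:
    - [220, 0, 0, 0, -0.13, 0, 0]
    - [220, 0, 0, 0, -0.26, 0, 0]
    - [220, 20, 0, 0, -0.26, 0, 0]
    - [220, 30, 0, 0, -0.26, 0, 0]
    - [220, 30, 0, 0, -0.26, 0, 0]

```text
time: 8.55
ee_pos: [0.5832, -0.0032, 0.0337]
eef_rot: [0.024, 0.708, -0.024, 0.706]
ft_force: [-0.1, -0.6, -4.5]
width: 0.029
```

```bash
python3 - <<'E'
from h import *
st();s=read_state()
im=camera('wrist');cv2.imwrite('pics/w7.png',im[:,:,::-1]);
im=camera('scene');cv2.imwrite('pics/s7.png',im[:,:,::-1]);
im=camera('top');cv2.imwrite('pics/t7.png',im[:,:,::-1]);st()
E
```

```text
t 8.55 tcp [ 0.5832 -0.0032  0.0337] zyaw -3.94 x [-0.0033 -0.     -1.    ] F [-0.09 -0.63 -4.54] w 0.0290 j [ 0.51  0.49 -0.73  1.71  0.36  1.09 -0.4 ]
t 8.70 tcp [ 0.585  -0.0028  0.0361] zyaw -3.91 x [ 7.e-04 -1.e-04 -1.e+00] F [ 0.57 -0.22 -4.99] w 0.0290 j [ 0.51  0.48 -0.73  1.71  0.36  1.09 -0.4 ]
```

View pics/w7.png

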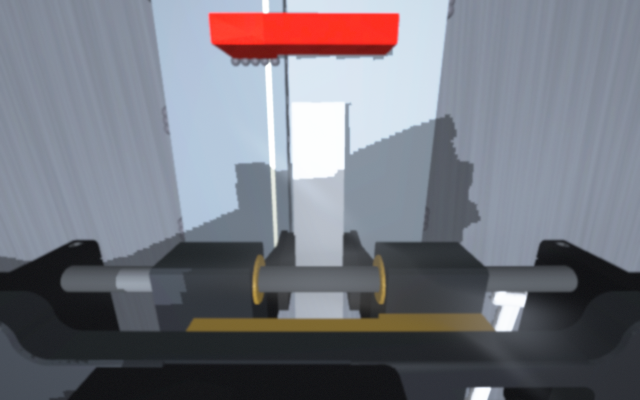

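View pics/s7.png

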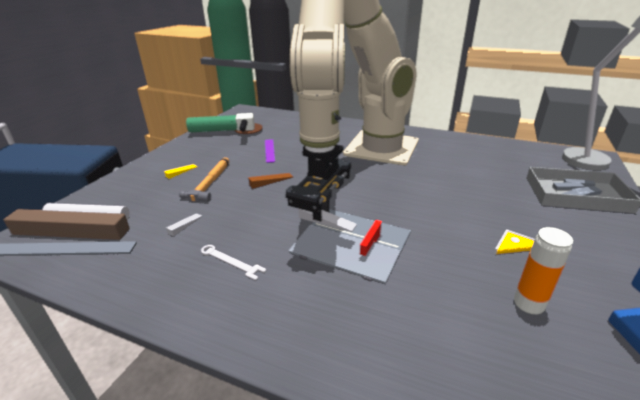

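The wrist view shows the dog at rows 14–57 (cols 210–398), the seam at col ~286 and the wedge's thin end at row 102, cols 293–346. All are nearly square to one another.

```bash
python3 - <<'E'
from h import *
im=cv2.imread('pics/w7.png');cv2.imwrite('pics/w7b.png',cv2.resize(im[0:130,200:410],None,fx=3.8,fy=3.8,interpolation=cv2.INTER_CUBIC))
im=cv2.imread('pics/t7.png');cv2.imwrite('pics/t7b.png',cv2.resize(im[115:210,220:350],None,fx=6,fy=6,interpolation=cv2.INTER_CUBIC))
E
```

```text
(no output)
```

View pics/w7b.png

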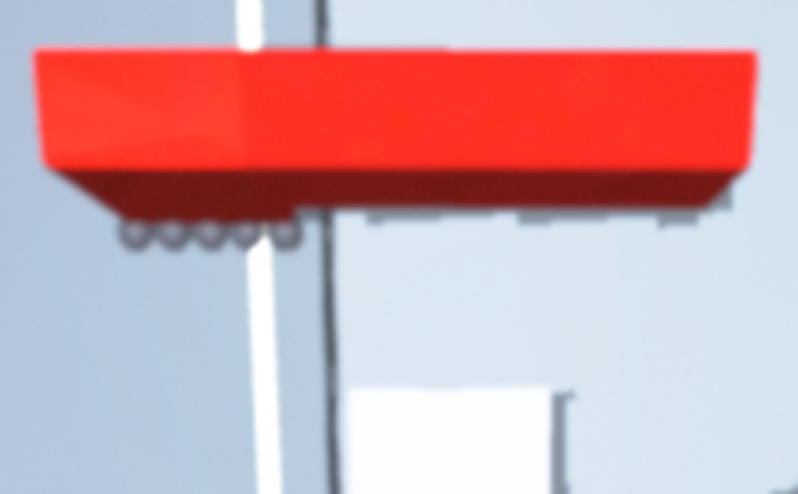

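View pics/t7b.png

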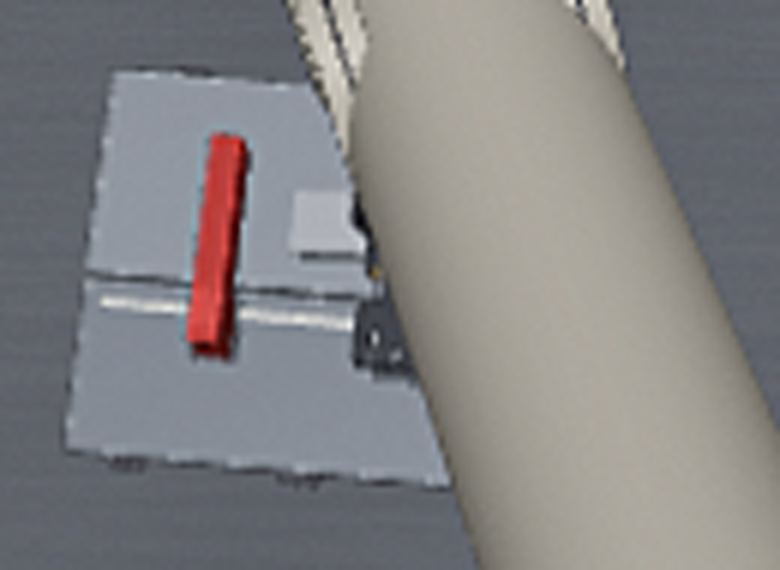

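```bash
python3 - <<'E'
from h import *
np.set_printoptions(precision=4,suppress=True)
s=read_state();c=cam('wrist',s);p=np.array(s['ee_pos']);Rm=R.from_quat(s['eef_rot']).as_matrix()
f=lambda q,z:((cast(c,np.array(q)/3.8+[200,0],z)-p)@Rm)[:,1:]*1000
print('foot y,z tool',f([[125,216],[295,216]],.008))
print('seam A edge',f([[318,230],[333,480]],.008),'B edge', f([[332,230],[341,480]],.012))
for z in (.050,.053,.056): 
    a=f([[46,170],[743,170]],z);print('topfront',z,a,a[1,1]-a[0,1])
for z in (.021,.023,.025): print('armlow',z,f([[300,208],[703,208]],z))
print('back top',f([[35,50],[756,50]],.053))
zt=p[2]+.020+.004
print('tip',zt,f([[349,388],[552,388]],zt))
E
```

```text
foot y,z tool [[118.1971 -61.9149]
 [118.1841 -29.7349]]
seam A edge [[115.7706 -25.4641]
 [ 69.8221 -23.9713]] B edge [[115.0661 -22.3991]
 [ 69.9435 -21.9571]]
topfront 0.05 [[116.7003 -61.7407]
 [116.7894  44.1269]] 105.8675434664998
topfront 0.053 [[116.0326 -60.7165]
 [116.1203  43.3923]] 104.10883778157147
topfront 0.056 [[115.3649 -59.6923]
 [115.4511  42.6578]] 102.35013209664325
armlow 0.021 [[117.043  -27.064 ]
 [117.1586  44.5757]]
armlow 0.023 [[116.6562 -26.8066]
 [116.7707  44.1495]]
armlow 0.025 [[116.2694 -26.5492]
 [116.3827  43.7233]]
back top [[131.7373 -60.7034]
 [131.8194  44.0839]]
tip 0.06007374871356459 [[ 84.8415 -15.5696]
 [ 84.8798  15.0832]]
```

```bash
python3 - <<'E'
from h import *
np.set_printoptions(precision=4,suppress=True)
c=cam('top');f=lambda q,z:cast(c,np.array(q)/6+[220,115],z)[:,:2]
w=f([[300,189],[297,254]],.060);s=f([[300,291],[100,274]],.010)
print(w,s); m=w.mean(0); d=(s[1]-s[0])/np.linalg.norm(s[1]-s[0]); n=np.array([d[1],-d[0]]); print('yaw',np.degrees(np.arctan2(-d[0],d[1])),'wedge center from seam',(m-s[0])@n)
E
```

```text
[[0.6052 0.0779]
 [0.5722 0.0779]] [[0.5661 0.0816]
 [0.573  0.1843]]
yaw -3.8251868327878817 wedge center from seam 0.02275926507350245
```

Request:
arm_command:
  targets:
    - [220, 15, 0, 3.8, 0, 0, 0]
    - [220, 30, 0, 3.8, 0, 0, 0]
    - [220, 38, 0, 3.8, 0, 0, 0]
    - [220, 40, 0, 3.8, 0, 0, 0]
    - [220, 41, 0, 3.8, 0, 0, 0]
    - [220, 41, 0, 3.8, 0, 0, 0]
    - [220, 41, 0, 3.8, 0, 0, 0]

```text
time: 9.4
ee_pos: [0.589, -0.0032, -0.0049]
eef_rot: [0.024, 0.706, -0.024, 0.707]
ft_force: [-0.1, -0.4, -3.9]
width: 0.0292
```

```bash
python3 - <<'E'
from h import *
st()
im=camera('scene');cv2.imwrite('pics/s8b.png',cv2.resize(im[180:290,270:430,::-1],None,fx=5,fy=5,interpolation=cv2.INTER_CUBIC))
st()
E
```

```text
t 9.40 tcp [ 0.589  -0.0032 -0.0049] zyaw -3.90 x [ 1.1e-03 -2.0e-04 -1.0e+00] F [-0.08 -0.42 -3.92] w 0.0292 j [ 0.49  0.54 -0.71  1.73  0.41  1.02 -0.43]
t 9.45 tcp [ 0.589  -0.0032 -0.0049] zyaw -3.90 x [ 1.2e-03 -2.0e-04 -1.0e+00] F [-0.67  0.23 -4.62] w 0.0289 j [ 0.49  0.54 -0.71  1.73  0.41  1.02 -0.43]
```

View pics/s8b.png

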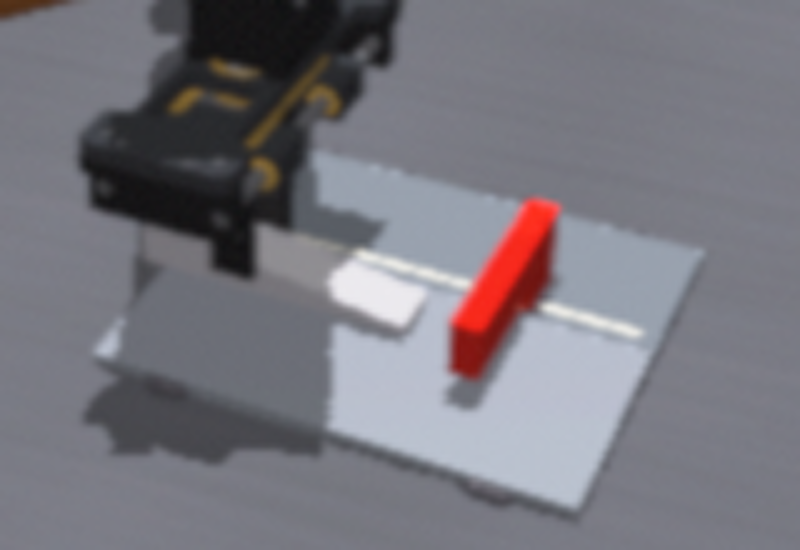

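Request:
arm_command:
  targets:
    - [220, 1, 0, 0, 0, 0, 0]
    - [220, 2, 0, 0, 0, 0, 0]
    - [220, 2, 0, 0, 0, 0, 0]

```text
time: 9.75
ee_pos: [0.5885, -0.0032, -0.0075]
eef_rot: [0.024, 0.707, -0.024, 0.707]
ft_force: [-0.9, -1.0, -4.9]
width: 0.029
```

Request:
arm_command:
  targets:
    - [220, 0.7, 0, 0, 0, 0, 0]
    - [220, 0.7, 0, 0, 0, 0, 0]
    - [220, 0.7, 0, 0, 0, 0, 0]

```text
time: 10.05
ee_pos: [0.5887, -0.0032, -0.0078]
eef_rot: [0.024, 0.707, -0.024, 0.707]
ft_force: [-1.7, -0.4, 0.4]
width: 0.0292
```

Request:
arm_command:
  targets:
    - [220, -0.5, 8, 0, 0, 0, 0]
    - [220, -0.5, 16, 0, 0, 0, 0]
    - [220, -0.5, 24, 0, 0, 0, 0]
    - [220, -0.5, 30, 0, 0, 0, 0]
    - [220, -0.5, 34, 0, 0, 0, 0]
    - [220, -0.5, 38, 0, 0, 0, 0]
    - [220, -0.5, 38, 0, 0, 0, 0]

```text
time: 10.75
ee_pos: [0.5911, 0.0356, -0.0077]
eef_rot: [0.024, 0.707, -0.024, 0.707]
ft_force: [-0.5, -0.9, -4.4]
width: 0.0291
```

```bash
python3 - <<'E'
from h import *
st()
im=camera('wrist');cv2.imwrite('pics/w9b.png',cv2.resize(im[0:180,180:440,::-1],None,fx=3,fy=3,interpolation=cv2.INTER_CUBIC))
st()
E
```

```text
t 10.75 tcp [ 0.5911  0.0356 -0.0077] zyaw -3.85 x [ 3.e-04  3.e-04 -1.e+00] F [-0.52 -0.88 -4.39] w 0.0291 j [ 0.43  0.56 -0.71  1.72  0.41  1.02 -0.5 ]
t 10.80 tcp [ 0.5911  0.035  -0.0077] zyaw -3.88 x [ 2.e-04 -0.e+00 -1.e+00] F [ 0.36 -0.76 -5.09] w 0.0288 j [ 0.43  0.56 -0.71  1.72  0.41  1.02 -0.5 ]
```

View pics/w9b.png

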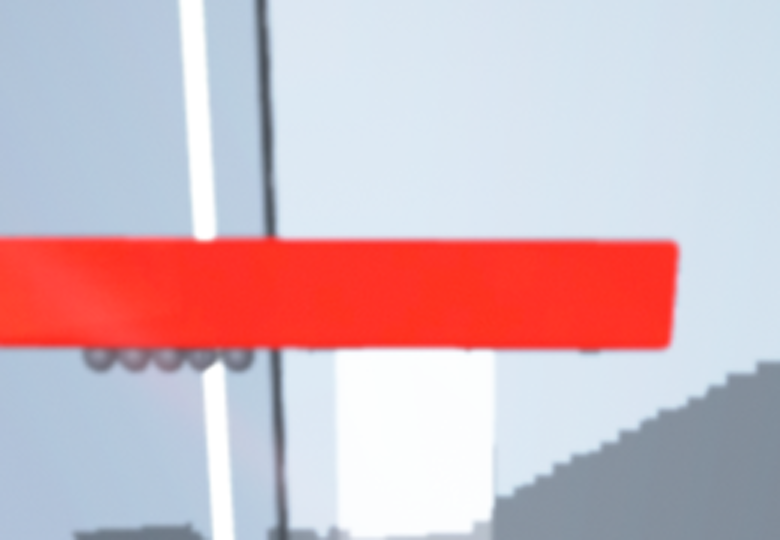

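Request:
arm_command:
  targets:
    - [220, 0, 4, 0, 0, 0, 0]
    - [220, 0, 8, 0, 0, 0, 0]
    - [220, 0, 12, 0, 0, 0, 0]
    - [220, 0, 14, 0, 0, 0, 0]
    - [220, 0.3, 14, 0, 0, 0, 0]
    - [220, 0.6, 14, 0, 0, 0, 0]
    - [220, 0.6, 14, 0, 0, 0, 0]

```text
time: 11.5
ee_pos: [0.5924, 0.0491, -0.0078]
eef_rot: [0.024, 0.706, -0.024, 0.707]
ft_force: [0.5, 2.2, -1.1]
width: 0.0295
```

```bash
python3 -c "
from h import *
st()"
```

```text
t 11.50 tcp [ 0.5924  0.0491 -0.0078] zyaw -3.89 x [ 9.e-04  3.e-04 -1.e+00] F [ 0.53  2.23 -1.09] w 0.0295 j [ 0.4   0.56 -0.71  1.71  0.42  1.02 -0.52]
```

Resting on the plate (the weight is off the wrist). Release.

Request:
arm_command:
  targets:
    - [130, 0, 0, 0, 0, 0, 0]
    - [130, 0, 0, 0, 0, 0, 0]
    - [130, 0, 0, 0, 0, 0, 0]
    - [130, 0, 0, 0, 0, 0, 0]
    - [130, -10, 0, 0, 0, 0, 0]
    - [130, -35, 0, 0, 0, 0, 0]
    - [130, -70, 0, 0, 0, 0, 0]
    - [130, -110, 0, 0, 0, 0, 0]
    - [130, -110, 0, 0, 0, 0, 0]

```text
time: 12.4
ee_pos: [0.5953, 0.0497, 0.1081]
eef_rot: [0.024, 0.703, -0.024, 0.71]
ft_force: [0.4, 0.8, -0.8]
width: 0.0426
```

```bash
python3 - <<'E'
from h import *
st()
im=camera('wrist');cv2.imwrite('pics/w10.png',im[:,:,::-1])
im=camera('scene');cv2.imwrite('pics/s10b.png',cv2.resize(im[180:290,270:430,::-1],None,fx=5,fy=5,interpolation=cv2.INTER_CUBIC))
E
```

```text
t 12.40 tcp [0.5953 0.0497 0.1081] zyaw -3.88 x [ 9.1e-03  3.0e-04 -1.0e+00] F [ 0.38  0.83 -0.77] w 0.0426 j [ 0.45  0.43 -0.77  1.62  0.32  1.21 -0.45]
```

View pics/w10.png

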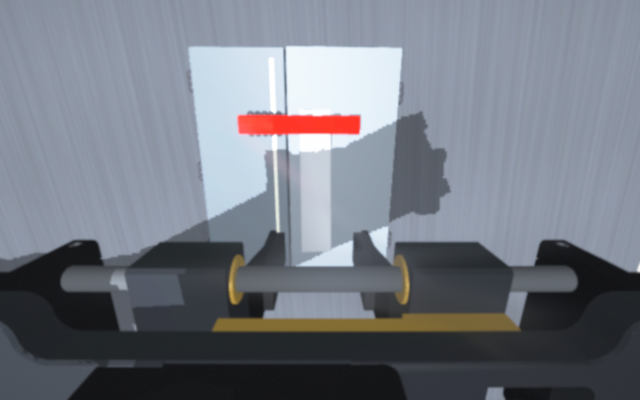

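View pics/s10b.png

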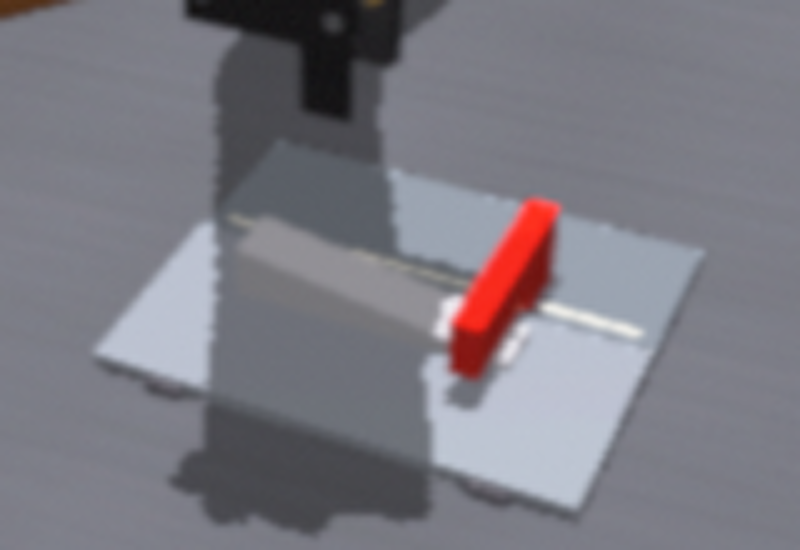

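The released wedge stays put, square, with its thin end just beyond the dog's far side. Now the hammer.

```bash
python3 - <<'E'
from h import *
np.set_printoptions(precision=4,suppress=True)
c=cam('top');f=lambda q,z:cast(c,np.array(q)/5.5+[405,155],z)[:,:2]
q=f([[165,90],[82,105],[243,78]],.02);print('head,face,ball',q)
d=q[1]-q[2];print('head dir',np.degrees(np.arctan2(d[1],d[0])),np.linalg.norm(d))
a=np.radians(11.5);g=q[0]-.035*np.array([np.cos(a),np.sin(a)]);print('grip',g)
shift([*g,.15],-78.5)
E
```

```text
head,face,ball [[ 0.5511 -0.4198]
 [ 0.5414 -0.3732]
 [ 0.5591 -0.4638]]
head dir 101.01706840514134 0.09224429493925887
grip [ 0.5168 -0.4267]
shift mm [ -46.7 -479.5  -43.3] rotvec [ 1.3019  0.0025 -0.0016]
```

Request:
arm_command:
  targets:
    - [100, -30, -40, -4, 0.14, 0, 0]
    - [100, -46, -90, -8, 0.28, 0, 0]
    - [100, -46, -140, -12, 0.42, 0, 0]
    - [100, -46, -190, -16, 0.56, 0, 0]
    - [100, -46, -238, -20, 0.7, 0, 0]
    - [100, -46, -286, -24, 0.84, 0, 0]
    - [100, -46, -334, -28, 0.98, 0, 0]
    - [100, -46, -382, -32, 1.12, 0, 0]
    - [100, -46, -430, -38, 1.24, 0, 0]
    - [100, -46, -478, -43, 1.3, 0, 0]

```text
time: 13.5
ee_pos: [0.5154, -0.4269, 0.1467]
eef_rot: [0.448, 0.548, -0.448, 0.546]
ft_force: [1.2, -0.1, 0.9]
width: 0.0526
```

Request:
arm_command:
  targets:
    - [100, 0, 0, 0, 0, 0, 0]
    - [100, 0, 0, 0, 0, 0, 0]

```text
time: 13.7
ee_pos: [0.5154, -0.4261, 0.1461]
eef_rot: [0.447, 0.548, -0.447, 0.547]
ft_force: [0.2, 1.2, 0.5]
width: 0.0528
```

```bash
python3 - <<'E'
from h import *
st()
im=camera('wrist');cv2.imwrite('pics/w11.png',im[:,:,::-1])
shift([.5168,-.4267,.15],-78.5)
E
```

```text
t 13.70 tcp [ 0.5154 -0.4261  0.1461] zyaw -78.51 x [-0.0018  0.0015 -1.    ] F [0.24 1.24 0.49] w 0.0528 j [ 0.89  0.48 -0.37  1.37  0.17  1.32 -0.86]
shift mm [-3.4 -0.1  2.3] rotvec [ 0.0026 -0.0019  0.0006]
```

View pics/w11.png

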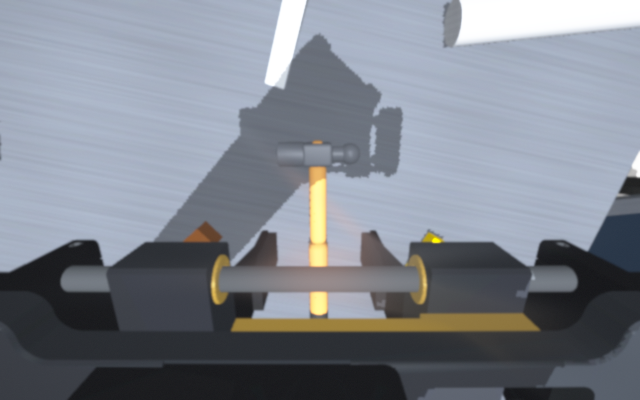

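```bash
python3 - <<'E'
from h import *
np.set_printoptions(precision=4,suppress=True)
s=read_state();c=cam('wrist',s);p=np.array(s['ee_pos']);Rm=R.from_quat(s['eef_rot']).as_matrix()
im=cv2.imread('pics/w11.png');cv2.imwrite('pics/w11b.png',cv2.resize(im[130:260,260:380],None,fx=5,fy=4.5,interpolation=cv2.INTER_CUBIC))
f=lambda q,z:((cast(c,np.array(q),z)-p)@Rm)[:,1:]*1000
print(f([[318,153.5],[318,154]],.028),f([[277,153.5],[359,154]],.014),f([[318.5,180],[318.5,230]],.026))
E
```

```text
[[38.9799  0.9635]
 [38.4292  0.9638]] [[ 37.1978 -46.5028]
 [ 36.7563  48.3909]] [[  8.5795   1.5518]
 [-53.0573   1.6218]]
```

View pics/w11b.png

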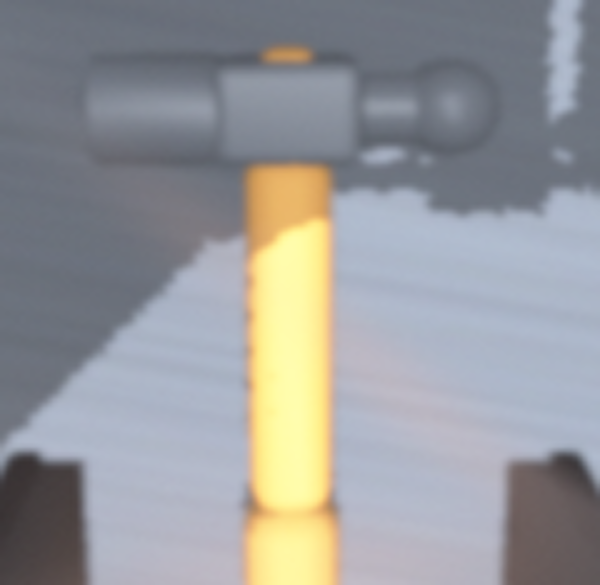

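Request:
arm_command:
  targets:
    - [100, 50, 3, 1, 0, 0, 0]
    - [100, 100, 3, 1, 0, 0, 0]
    - [100, 130, 3, 1, 0, 0, 0]
    - [100, 150, 3, 1, 0, 0, 0]
    - [100, 160, 3, 1, 0, 0, 0]
    - [100, 160, 3, 1, 0, 0, 0]

```text
time: 14.35
ee_pos: [0.5198, -0.4238, -0.0133]
eef_rot: [0.447, 0.549, -0.446, 0.548]
ft_force: [-0.8, 0.4, -0.2]
width: 0.053
```

```bash
python3 - <<'E'
from h import *
st()
im=camera('scene');cv2.imwrite('pics/s12b.png',cv2.resize(im[140:220,150:270,::-1],None,fx=6,fy=6,interpolation=cv2.INTER_CUBIC))
E
```

```text
t 14.35 tcp [ 0.5198 -0.4238 -0.0133] zyaw -78.27 x [-0.0012  0.0018 -1.    ] F [-0.83  0.43 -0.21] w 0.0530 j [ 0.87  0.63 -0.35  1.51  0.23  1.05 -0.9 ]
```

View pics/s12b.png

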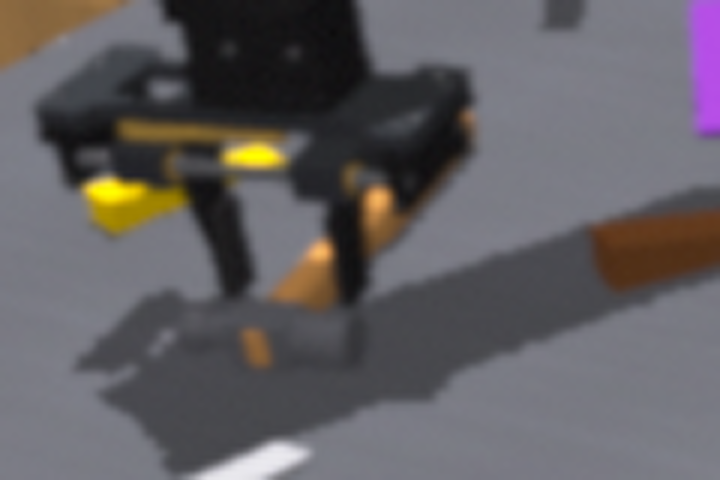

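Straddling the handle just behind the head. A bit lower, then grip hard.

Request:
arm_command:
  targets:
    - [100, 4, 0, 0, 0, 0, 0]
    - [100, 7, 0, 0, 0, 0, 0]
    - [100, 7, 0, 0, 0, 0, 0]
    - [235, 7, 0, 0, 0, 0, 0]
    - [235, 7, 0, 0, 0, 0, 0]
    - [235, 7, 0, 0, 0, 0, 0]
    - [235, 7, 0, 0, 0, 0, 0]
    - [235, 7, 0, 0, 0, 0, 0]
    - [235, 7, 0, 0, 0, 0, 0]
    - [235, 7, 0, 0, 0, 0, 0]
  newtons: 60

```text
time: 15.4
ee_pos: [0.5199, -0.4251, -0.0192]
eef_rot: [0.447, 0.548, -0.447, 0.548]
ft_force: [-1.4, 3.5, 3.1]
width: 0.0195
```

```bash
python3 -c "
from h import *
st()"
```

```text
t 15.40 tcp [ 0.5199 -0.4251 -0.0192] zyaw -78.36 x [ 1.e-04  6.e-04 -1.e+00] F [-1.45  3.53  3.06] w 0.0195 j [ 0.87  0.64 -0.35  1.51  0.24  1.04 -0.9 ]
```

Request:
arm_command:
  targets:
    - [235, -1, 0, 0, 0, 0, 0]
    - [235, -10, 0, 0, 0, 0, 0]
    - [235, -40, 0, 0, 0, 0, 0]
    - [235, -70, 0, 0, 0, 0, 0]
    - [235, -70, 0, 0, 0, 0, 0]
    - [235, -70, 0, 0, 0, 0, 0]

```text
time: 16.0
ee_pos: [0.5198, -0.426, 0.051]
eef_rot: [0.447, 0.548, -0.447, 0.548]
ft_force: [-0.1, 0.7, -5.7]
width: 0.0192
```

```bash
python3 - <<'E'
from h import *
st()
im=camera('wrist');cv2.imwrite('pics/w13.png',im[:,:,::-1])
im=camera('scene');cv2.imwrite('pics/s13b.png',cv2.resize(im[120:220,150:290,::-1],None,fx=5.5,fy=5.5,interpolation=cv2.INTER_CUBIC));st()
E
```

```text
t 16.00 tcp [ 0.5198 -0.426   0.051 ] zyaw -78.40 x [ 7.e-04 -9.e-04 -1.e+00] F [-0.08  0.73 -5.65] w 0.0192 j [ 0.88  0.56 -0.36  1.47  0.21  1.15 -0.88]
t 16.10 tcp [ 0.5187 -0.4251  0.049 ] zyaw -78.39 x [-0.002   0.0013 -1.    ] F [ 0.16  0.13 -5.1 ] w 0.0194 j [ 0.88  0.56 -0.36  1.47  0.21  1.15 -0.89]
```

View pics/w13.png

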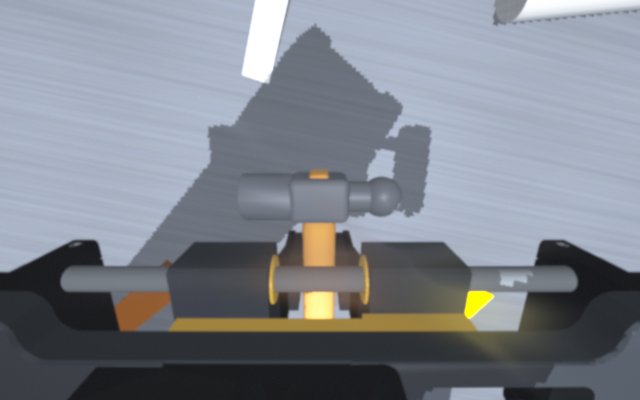

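View pics/s13b.png

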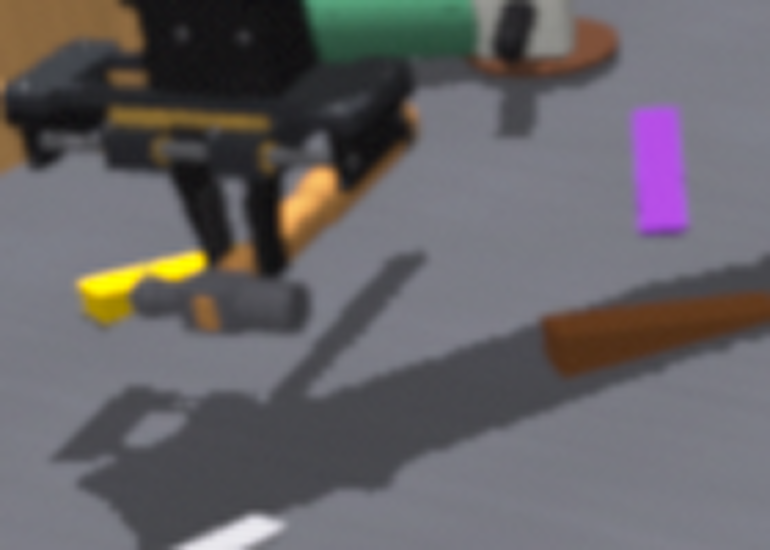

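```bash
python3 - <<'E'
from h import *
np.set_printoptions(precision=4,suppress=True)
s=read_state();c=cam('wrist',s);p=np.array(s['ee_pos']);Rm=R.from_quat(s['eef_rot']).as_matrix()
zc=p[2]+.033
f=lambda q,z:((cast(c,np.array(q),z)-p)@Rm)[:,1:]*1000
print('face',f([[238.5,174],[238.5,217]],zc),'ball end',f([[402,196]],zc),'head block',f([[292,173],[348,221]],zc+.013))
for dz in (.010,-.010): print(f([[238.5,174],[238.5,217]],zc+dz))
# wedge butt estimate: released TCP .5924,.0491 yaw -3.89 ; butt = mid-55 along tool y => tip at 85.5
a=np.radians(-3.85);ey=np.array([-np.sin(a),np.cos(a)]);t=np.array([.5922,.0490]);print('butt',t-ey*.0545)
sc=cam('scene');print('scene face pred',(proj(sc,[p+Rm@np.array([-.033,.035,-.045])])-[150,120])*5.5)
E
```

```text
face [[ 45.7181 -45.1819]
 [ 19.0647 -47.3245]] ball end [[32.5404 51.3279]] head block [[ 48.8594 -12.6994]
 [ 21.4914  18.1392]]
[[ 47.6897 -42.2928]
 [ 22.6879 -44.3026]]
[[ 43.7465 -48.0711]
 [ 15.4416 -50.3464]]
butt [ 0.5885 -0.0054]
scene face pred [[295.5049 307.2981]]
```

```bash
python3 - <<'E'
from h import *
a=np.radians(-3.85);ex=np.array([np.cos(a),np.sin(a)]);ey=np.array([-np.sin(a),np.cos(a)])
b=np.array([.5885,-.0054]);t=b-ey*.0855-ex*.034;print(t)
shift([*t,.06],-93.85)
E
```

```text
[ 0.54883586 -0.08842413]
shift mm [ -10.6   97.2 -323.8] rotvec [ 0.2699 -0.0015  0.0019]
```

Request:
arm_command:
  targets:
    - [235, -15, 14, -46, 0.05, 0, 0]
    - [235, -15, 28, -92, 0.1, 0, 0]
    - [235, -15, 42, -138, 0.15, 0, 0]
    - [235, -15, 56, -184, 0.2, 0, 0]
    - [235, -15, 70, -230, 0.25, 0, 0]
    - [235, -15, 83, -275, 0.27, 0, 0]
    - [235, -12, 97, -315, 0.27, 0, 0]
    - [235, -11, 97, -324, 0.27, 0, 0]
    - [235, -11, 97, -324, 0.27, 0, 0]
    - [235, -11, 97, -324, 0.27, 0, 0]

```text
time: 17.1
ee_pos: [0.5489, -0.0901, 0.0609]
eef_rot: [-0.516, -0.483, 0.517, -0.483]
ft_force: [0.5, -0.9, -4.9]
width: 0.0192
```

```bash
python3 - <<'E'
from h import *
st();a=np.radians(-3.85)
im=camera('wrist');cv2.imwrite('pics/w14.png',im[:,:,::-1])
im=camera('scene');cv2.imwrite('pics/s14b.png',cv2.resize(im[160:290,260:420,::-1],None,fx=4.6,fy=4.6,interpolation=cv2.INTER_CUBIC));st()
shift([.5488,-.0884,-.004],-93.85)
E
```

```text
t 17.10 tcp [ 0.5489 -0.0901  0.0609] zyaw -93.91 x [-1.3e-03 -6.0e-04 -1.0e+00] F [ 0.46 -0.88 -4.86] w 0.0192 j [ 0.48  0.33 -0.48  1.78  0.17  1.07 -1.69]
t 17.20 tcp [ 0.5492 -0.0908  0.0613] zyaw -94.00 x [-6.e-04 -6.e-04 -1.e+00] F [ 0.47 -0.23 -4.52] w 0.0192 j [ 0.49  0.33 -0.48  1.77  0.17  1.07 -1.69]
shift mm [65.3 -0.5 -2.4] rotvec [-0.0026  0.0007  0.0005]
```

View pics/w14.png

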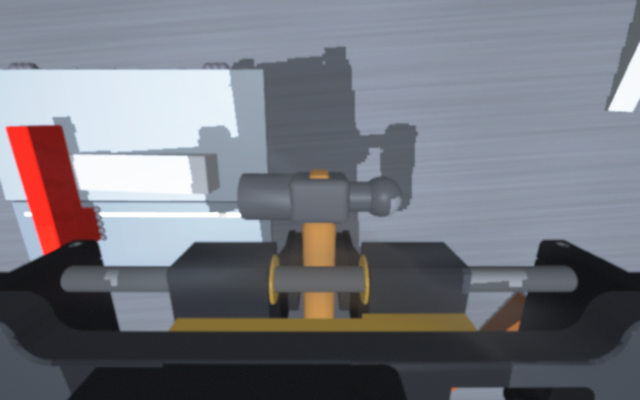

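View pics/s14b.png

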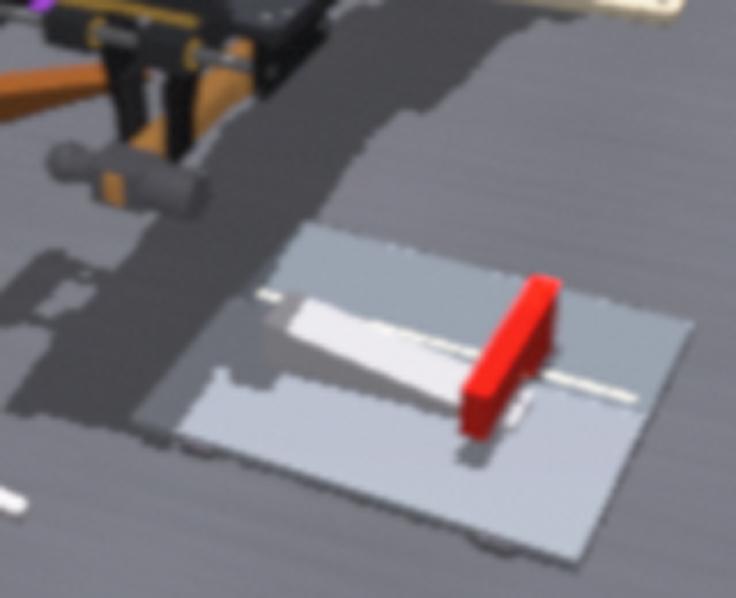

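```bash
python3 - <<'E'
from h import *
im=cv2.imread('pics/w14.png');cv2.imwrite('pics/w14b.png',cv2.resize(im[120:240,50:260],None,fx=3.8,fy=3.8,interpolation=cv2.INTER_CUBIC))
E
```

```text
(no output)
```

View pics/w14b.png

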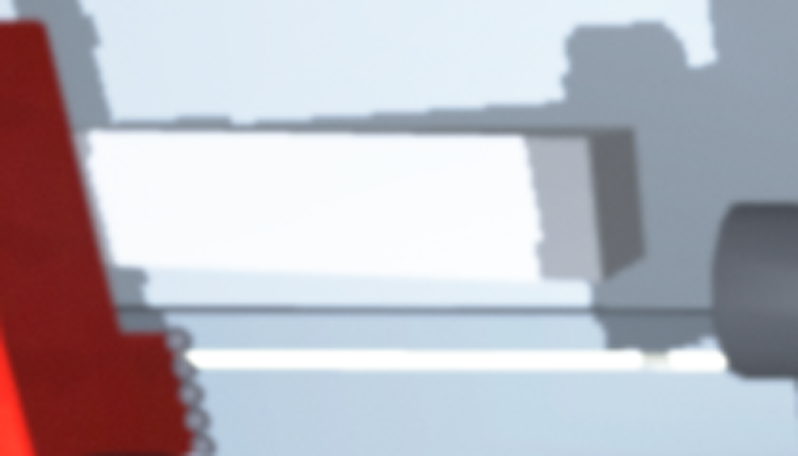

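```bash
python3 - <<'E'
from h import *
np.set_printoptions(precision=4,suppress=True)
s=read_state();c=cam('wrist',s);p=np.array(s['ee_pos']);Rm=R.from_quat(s['eef_rot']).as_matrix()
f=lambda q,z:((cast(c,np.array(q)/3.8+[50,120],z)-p)@Rm)[:,1:]*1000
print('butt top y,z',f([[587,131],[602,281]],.0375),'bottom',f([[633,130],[643,255]],.0105))
print('seam',f([[150,310],[700,310]],.009)); print('face',f([[714,205],[735,375],[712,290]],p[2]+.033))
E
```

```text
butt top y,z [[ 50.3021 -86.5487]
 [ 18.6798 -86.9707]] bottom [[ 47.1109 -86.8854]
 [ 17.7224 -87.5079]]
seam [[   3.5889 -209.2141]
 [   3.7062  -75.6342]]
face [[ 46.1966 -45.3987]
 [ 18.4487 -44.2541]
 [ 32.6474 -46.8027]]
```

Butt centre and hammer face agree to ~1 mm across, with a gap of ~41 mm. Lower and approach.

Request:
arm_command:
  targets:
    - [235, 30, 0.5, 0, 0, 0, 0]
    - [235, 55, 0.5, 0, 0, 0, 0]
    - [235, 64, 0.5, 0, 0, 0, 0]
    - [235, 64, 0.5, -10, 0, 0, 0]
    - [235, 64, 0.5, -20, 0, 0, 0]
    - [235, 64, 0.5, -30, 0, 0, 0]
    - [235, 64, 0.5, -33, 0, 0, 0]
    - [235, 64, 0.5, -33, 0, 0, 0]

```text
time: 18.0
ee_pos: [0.5529, -0.0548, -0.0015]
eef_rot: [0.516, 0.483, -0.516, 0.484]
ft_force: [-0.7, 0.4, -4.9]
width: 0.0195
```

```bash
python3 - <<'E'
from h import *
st()
im=camera('scene');cv2.imwrite('pics/s15b.png',cv2.resize(im[170:290,270:420,::-1],None,fx=5,fy=5,interpolation=cv2.INTER_CUBIC));st()
E
```

```text
t 18.00 tcp [ 0.5529 -0.0548 -0.0015] zyaw -93.76 x [ 1.5e-03 -2.0e-04 -1.0e+00] F [-0.66  0.36 -4.93] w 0.0195 j [ 0.41  0.41 -0.47  1.83  0.23  0.95 -1.79]
t 18.05 tcp [ 0.5527 -0.0557 -0.0017] zyaw -93.81 x [ 1.1e-03 -5.0e-04 -1.0e+00] F [-0.02 -0.62 -5.57] w 0.0194 j [ 0.42  0.41 -0.47  1.83  0.23  0.95 -1.79]
```

View pics/s15b.png

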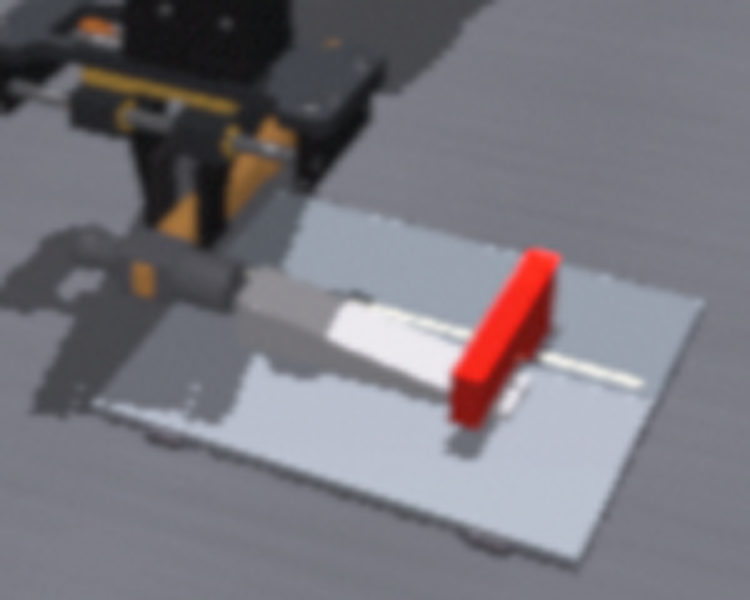

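Request:
arm_command:
  targets:
    - [235, 2, 0, -2, 0, 0, 0]
    - [235, 2, 0, -4, 0, 0, 0]
    - [235, 2, 0, -6, 0, 0, 0]
    - [235, 2, 0, -8, 0, 0, 0]
    - [235, 2, 0, -10, 0, 0, 0]
    - [235, 2, 0, -12, 0, 0, 0]

```text
time: 18.65
ee_pos: [0.5531, -0.0443, -0.0042]
eef_rot: [-0.517, -0.483, 0.517, -0.483]
ft_force: [0.7, -2.5, -3.6]
width: 0.0193
```

```bash
python3 -c "
from h import *
st()"
```

```text
t 18.65 tcp [ 0.5531 -0.0443 -0.0042] zyaw -93.88 x [ 2.e-04 -7.e-04 -1.e+00] F [ 0.7  -2.48 -3.59] w 0.0193 j [ 0.4   0.42 -0.47  1.83  0.23  0.95 -1.82]
```

Request:
arm_command:
  targets:
    - [235, 0, 0, 3, 0, 0, 0]
    - [235, 0, 0, 1, 0, 0, 0]
    - [235, 0, 0, -1, 0, 0, 0]
    - [235, 0, 0, -3, 0, 0, 0]
    - [235, 0, 0, -5, 0, 0, 0]
    - [235, 0, 0, -1, 0, 0, 0]
    - [235, 0, 0, -3, 0, 0, 0]
    - [235, 0, 0, -5, 0, 0, 0]
    - [235, 0, 0, -7, 0, 0, 0]
    - [235, 0, 0, -9, 0, 0, 0]

```text
time: 19.65
ee_pos: [0.5538, -0.035, -0.0042]
eef_rot: [-0.517, -0.483, 0.517, -0.483]
ft_force: [0.0, -2.0, -4.6]
width: 0.0194
```

```bash
python3 -c "
from h import *
st()"
```

```text
t 19.65 tcp [ 0.5538 -0.035  -0.0042] zyaw -93.86 x [ 2.e-04 -5.e-04 -1.e+00] F [ 0.03 -1.96 -4.61] w 0.0194 j [ 0.38  0.42 -0.48  1.83  0.23  0.95 -1.83]
```

Request:
arm_command:
  targets:
    - [235, 0, 0, 3, 0, 0, 0]
    - [235, 0, 0, 1, 0, 0, 0]
    - [235, 0, 0, -1, 0, 0, 0]
    - [235, 0, 0, -3, 0, 0, 0]
    - [235, 0, 0, -4, 0, 0, 0]
    - [235, 0, 0, -1, 0, 0, 0]
    - [235, 0, 0, -3, 0, 0, 0]
    - [235, 0, 0, -5, 0, 0, 0]
    - [235, 0, 0, -6.5, 0, 0, 0]
    - [235, 0, 0, -8, 0, 0, 0]

```text
time: 20.65
ee_pos: [0.554, -0.029, -0.0044]
eef_rot: [-0.516, -0.482, 0.518, -0.483]
ft_force: [-0.8, -7.5, -5.3]
width: 0.0193
```

```bash
python3 -c "
from h import *
st()"
```

```text
t 20.65 tcp [ 0.554  -0.029  -0.0044] zyaw -93.95 x [-4.0e-04 -2.4e-03 -1.0e+00] F [-0.78 -7.5  -5.31] w 0.0193 j [ 0.37  0.42 -0.48  1.83  0.24  0.95 -1.85]
```

Request:
arm_command:
  targets:
    - [235, 0, 0, 3, 0, 0, 0]
    - [235, 0, 0, 3, 0, 0, 0]
    - [235, 0, 0, 1.5, 0, 0, 0]
    - [235, 0, 0, 0, 0, 0, 0]
    - [235, 0, 0, -1, 0, 0, 0]
    - [235, 0, 0, -2, 0, 0, 0]
    - [235, 0, 0, -2.5, 0, 0, 0]
    - [235, 0, 0, -2.5, 0, 0, 0]

```text
time: 21.45
ee_pos: [0.5541, -0.0265, -0.0044]
eef_rot: [-0.516, -0.482, 0.518, -0.483]
ft_force: [-1.3, -7.7, -4.5]
width: 0.0194
```

```bash
python3 -c "
from h import *
st()"
```

```text
t 21.45 tcp [ 0.5541 -0.0265 -0.0044] zyaw -93.95 x [-4.0e-04 -2.3e-03 -1.0e+00] F [-1.32 -7.7  -4.49] w 0.0194 j [ 0.37  0.42 -0.48  1.83  0.24  0.95 -1.85]
```

Moves at ~8 N. Continue with two taps per call.

Request:
arm_command:
  targets:
    - [235, 0, 0, 3, 0, 0, 0]
    - [235, 0, 0, 1.5, 0, 0, 0]
    - [235, 0, 0, 0, 0, 0, 0]
    - [235, 0, 0, -1.5, 0, 0, 0]
    - [235, 0, 0, -3, 0, 0, 0]
    - [235, 0, 0, 1, 0, 0, 0]
    - [235, 0, 0, -1, 0, 0, 0]
    - [235, 0, 0, -3, 0, 0, 0]
    - [235, 0, 0, -4.5, 0, 0, 0]
    - [235, 0, 0, -5.5, 0, 0, 0]

```text
time: 22.45
ee_pos: [0.5545, -0.0209, -0.0044]
eef_rot: [-0.516, -0.482, 0.518, -0.483]
ft_force: [-0.4, -10.4, -5.4]
width: 0.0191
```

```bash
python3 -c "
from h import *
st()"
```

```text
t 22.45 tcp [ 0.5545 -0.0209 -0.0044] zyaw -93.95 x [-6.0e-04 -2.5e-03 -1.0e+00] F [ -0.42 -10.35  -5.39] w 0.0191 j [ 0.36  0.42 -0.48  1.83  0.24  0.95 -1.86]
```

Request:
arm_command:
  targets:
    - [235, 0, 0, 3, 0, 0, 0]
    - [235, 0, 0, 1.5, 0, 0, 0]
    - [235, 0, 0, 0, 0, 0, 0]
    - [235, 0, 0, -1.5, 0, 0, 0]
    - [235, 0, 0, -2.5, 0, 0, 0]
    - [235, 0, 0, 1, 0, 0, 0]
    - [235, 0, 0, -1, 0, 0, 0]
    - [235, 0, 0, -2.5, 0, 0, 0]
    - [235, 0, 0, -3.5, 0, 0, 0]
    - [235, 0, 0, -4.5, 0, 0, 0]

```text
time: 23.45
ee_pos: [0.5548, -0.0165, -0.0044]
eef_rot: [-0.516, -0.482, 0.518, -0.483]
ft_force: [-0.5, -10.4, -4.4]
width: 0.0194
```

```bash
python3 - <<'E'
from h import *
st()
im=camera('scene');cv2.imwrite('pics/s16b.png',cv2.resize(im[170:290,270:420,::-1],None,fx=5,fy=5,interpolation=cv2.INTER_CUBIC));st()
E
```

```text
t 23.45 tcp [ 0.5548 -0.0165 -0.0044] zyaw -93.95 x [-5.0e-04 -2.6e-03 -1.0e+00] F [ -0.51 -10.37  -4.36] w 0.0194 j [ 0.35  0.42 -0.48  1.83  0.24  0.95 -1.87]
t 23.50 tcp [ 0.5548 -0.0163 -0.0044] zyaw -93.94 x [-5.0e-04 -2.5e-03 -1.0e+00] F [ -0.84 -10.03  -4.49] w 0.0191 j [ 0.35  0.42 -0.48  1.83  0.24  0.95 -1.87]
```

View pics/s16b.png

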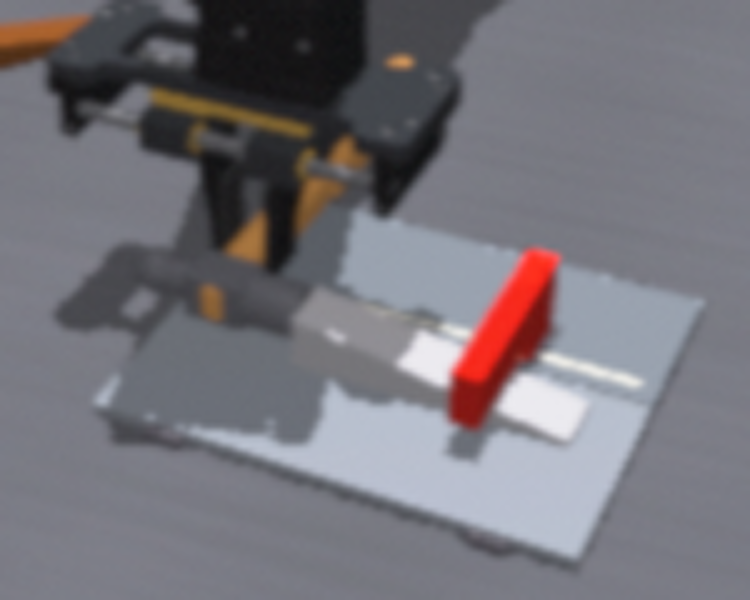

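The wedge is still square and being driven, and the hammer is centred on the butt.

Request:
arm_command:
  targets:
    - [235, 0, 0, 3, 0, 0, 0]
    - [235, 0, 0, 1.5, 0, 0, 0]
    - [235, 0, 0, 0, 0, 0, 0]
    - [235, 0, 0, -1.5, 0, 0, 0]
    - [235, 0, 0, -2.5, 0, 0, 0]
    - [235, 0, 0, 1, 0, 0, 0]
    - [235, 0, 0, -1, 0, 0, 0]
    - [235, 0, 0, -2.5, 0, 0, 0]
    - [235, 0, 0, -3.5, 0, 0, 0]
    - [235, 0, 0, -4.5, 0, 0, 0]

```text
time: 24.5
ee_pos: [0.555, -0.0123, -0.0044]
eef_rot: [-0.516, -0.482, 0.518, -0.483]
ft_force: [-1.2, -11.0, -4.7]
width: 0.0195
```

```bash
python3 -c "
from h import *
st()"
```

```text
t 24.50 tcp [ 0.555  -0.0123 -0.0044] zyaw -93.96 x [-7.0e-04 -2.9e-03 -1.0e+00] F [ -1.17 -11.03  -4.74] w 0.0195 j [ 0.35  0.42 -0.48  1.83  0.24  0.95 -1.88]
```

Request:
arm_command:
  targets:
    - [235, 0, 0, 3, 0, 0, 0]
    - [235, 0, 0, 1.5, 0, 0, 0]
    - [235, 0, 0, 0, 0, 0, 0]
    - [235, 0, 0, -1, 0, 0, 0]
    - [235, 0, 0, -2, 0, 0, 0]
    - [235, 0, 0, -3, 0, 0, 0]

```text
time: 25.1
ee_pos: [0.555, -0.011, -0.0043]
eef_rot: [-0.516, -0.481, 0.519, -0.483]
ft_force: [-4.1, -17.5, -1.3]
width: 0.0191
```

Request:
arm_command:
  targets:
    - [235, 0, 0, 3, 0, 0, 0]
    - [235, 0, 0, 1.5, 0, 0, 0]
    - [235, 0, 0, 0, 0, 0, 0]
    - [235, 0, 0, -1, 0, 0, 0]
    - [235, 0, 0, -2, 0, 0, 0]
    - [235, 0, 0, -2.5, 0, 0, 0]

```text
time: 25.7
ee_pos: [0.555, -0.0105, -0.0042]
eef_rot: [-0.516, -0.48, 0.52, -0.483]
ft_force: [-4.9, -23.3, 0.8]
width: 0.0192
```

Request:
arm_command:
  targets:
    - [235, 0, 0, 5, 0, 0, 0]
    - [235, 0, 0, 5, 0, 0, 0]
    - [235, 0, 0, 3.5, 0, 0, 0]
    - [235, 0, 0, 2, 0, 0, 0]
    - [235, 0, 0, 1, 0, 0, 0]
    - [235, 0, 0, 0, 0, 0, 0]
    - [235, 0, 0, 0, 0, 0, 0]

```text
time: 26.4
ee_pos: [0.555, -0.0104, -0.0042]
eef_rot: [-0.516, -0.48, 0.52, -0.483]
ft_force: [-4.7, -22.4, 2.1]
width: 0.0192
```

```bash
python3 -c "
from h import *
st()"
```

```text
t 26.40 tcp [ 0.555  -0.0104 -0.0042] zyaw -94.12 x [-0.0018 -0.0067 -1.    ] F [ -4.73 -22.43   2.09] w 0.0192 j [ 0.34  0.42 -0.48  1.82  0.24  0.96 -1.89]
```

Request:
arm_command:
  targets:
    - [235, 0, 0, 5, 0, 0, 0]
    - [235, 0, 0, 5, 0, 0, 0]
    - [235, 0, 0, 3.5, 0, 0, 0]
    - [235, 0, 0, 2, 0, 0, 0]
    - [235, 0, 0, 1, 0, 0, 0]
    - [235, 0, 0, 0, 0, 0, 0]
    - [235, 0, 0, -0.5, 0, 0, 0]
    - [235, 0, 0, -0.5, 0, 0, 0]

```text
time: 27.2
ee_pos: [0.5549, -0.0103, -0.0042]
eef_rot: [-0.515, -0.48, 0.52, -0.483]
ft_force: [-6.2, -24.2, 2.6]
width: 0.0198
```

Request:
arm_command:
  targets:
    - [235, 0, 0, 5, 0, 0, 0]
    - [235, 0, 0, 15, 0, 0, 0]
    - [235, 0, 0, 40, 0, 0, 0]
    - [235, 0, 0, 70, 0, 0, 0]
    - [235, -30, 0, 85, 0, 0, 0]
    - [235, -60, 0, 85, 0, 0, 0]
    - [235, -60, 0, 85, 0, 0, 0]

```text
time: 27.9
ee_pos: [0.5532, -0.088, 0.0598]
eef_rot: [0.518, 0.481, -0.514, 0.485]
ft_force: [1.5, -0.0, -4.0]
width: 0.0194
```

```bash
python3 - <<'E'
from h import *
st()
im=camera('wrist');cv2.imwrite('pics/w17.png',im[:,:,::-1])
im=camera('scene');cv2.imwrite('pics/s17b.png',cv2.resize(im[190:290,290:420,::-1],None,fx=6,fy=6,interpolation=cv2.INTER_CUBIC));st()
E
```

```text
t 27.90 tcp [ 0.5532 -0.088   0.0598] zyaw -93.81 x [ 0.0073  0.     -1.    ] F [ 1.54 -0.03 -3.99] w 0.0194 j [ 0.48  0.34 -0.48  1.77  0.18  1.06 -1.69]
t 28.00 tcp [ 0.5505 -0.0875  0.0558] zyaw -93.76 x [ 1.3e-03  6.0e-04 -1.0e+00] F [ 0.2  -0.08 -5.13] w 0.0196 j [ 0.48  0.34 -0.48  1.78  0.18  1.06 -1.69]
```

View pics/s17b.png

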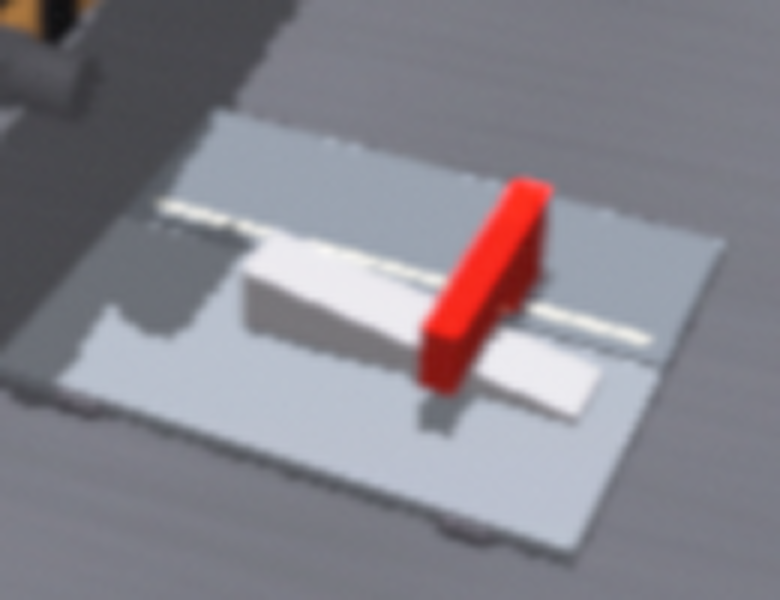

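View pics/w17.png

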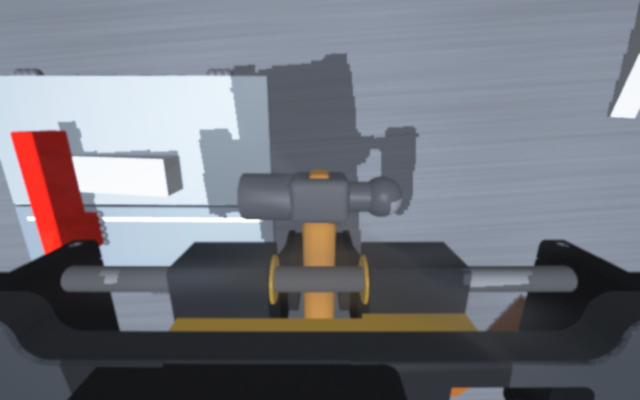

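The wedge sits tight and square. Taps of 22–24 N moved it no more, and the travel under load of ~19 mm × 1/6 ≈ 3 mm matches the plate being down. Now I'll lay the hammer back where it was.

```bash
python3 - <<'E'
from h import *
shift([.5199,-.4251,.04],-78.4)
E
```

```text
shift mm [ 15.5  -8.4 338.9] rotvec [-0.268  -0.0005 -0.0013]
```

Request:
arm_command:
  targets:
    - [235, 0, 0, 48, -0.03, 0, 0]
    - [235, 0, 0, 96, -0.08, 0, 0]
    - [235, 0, -2, 144, -0.13, 0, 0]
    - [235, 0, -4, 192, -0.18, 0, 0]
    - [235, 0, -6, 240, -0.23, 0, 0]
    - [235, 0, -8, 288, -0.268, 0, 0]
    - [235, 5, -8, 330, -0.268, 0, 0]
    - [235, 15, -8, 339, -0.268, 0, 0]
    - [235, 15, -8, 339, -0.268, 0, 0]
    - [235, 15, -8, 339, -0.268, 0, 0]

```text
time: 29.0
ee_pos: [0.5196, -0.4238, 0.0391]
eef_rot: [0.447, 0.549, -0.446, 0.547]
ft_force: [0.8, 0.5, -4.7]
width: 0.0193
```

```bash
python3 - <<'E'
from h import *
st();shift([.5199,-.4251,-.015],-78.4)
im=camera('scene');cv2.imwrite('pics/s18b.png',cv2.resize(im[120:220,150:290,::-1],None,fx=5.5,fy=5.5,interpolation=cv2.INTER_CUBIC));st()
E
```

```text
t 29.00 tcp [ 0.5196 -0.4238  0.0391] zyaw -78.38 x [-0.0012  0.003  -1.    ] F [ 0.81  0.54 -4.69] w 0.0193 j [ 0.88  0.57 -0.36  1.47  0.21  1.13 -0.89]
shift mm [54.1  0.   1.5] rotvec [ 0.0004 -0.0032  0.0006]
t 29.05 tcp [ 0.5203 -0.4236  0.04  ] zyaw -78.33 x [-1.0e-04  2.2e-03 -1.0e+00] F [ 0.31 -0.57 -5.21] w 0.0194 j [ 0.87  0.57 -0.36  1.47  0.21  1.13 -0.89]
```

View pics/s18b.png

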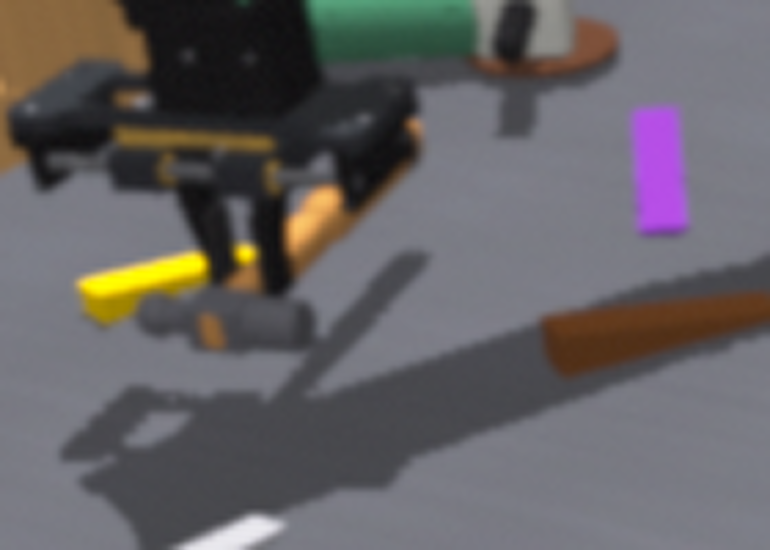

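Request:
arm_command:
  targets:
    - [235, 30, 0, 0, 0, 0, 0]
    - [235, 50, 0, 0, 0, 0, 0]
    - [235, 55, 0, 0, 0, 0, 0]
    - [235, 57, 0, 0, 0, 0, 0]
    - [235, 58, 0, 0, 0, 0, 0]
    - [235, 58.5, 0, 0, 0, 0, 0]
    - [235, 58.5, 0, 0, 0, 0, 0]

```text
time: 29.75
ee_pos: [0.5199, -0.4267, -0.0167]
eef_rot: [0.447, 0.547, -0.447, 0.548]
ft_force: [0.8, 0.1, -4.9]
width: 0.0194
```

Request:
arm_command:
  targets:
    - [235, 0.5, 0, 0, 0, 0, 0]
    - [235, 0.8, 0, 0, 0, 0, 0]
    - [235, 0.8, 0, 0, 0, 0, 0]

```text
time: 30.05
ee_pos: [0.5194, -0.4265, -0.0185]
eef_rot: [0.447, 0.547, -0.447, 0.548]
ft_force: [-0.6, -1.3, -5.4]
width: 0.0193
```

Request:
arm_command:
  targets:
    - [235, 0.4, 0, 0, 0, 0, 0]
    - [235, 0.8, 0, 0, 0, 0, 0]
    - [235, 0.8, 0, 0, 0, 0, 0]

```text
time: 30.35
ee_pos: [0.5194, -0.4266, -0.0191]
eef_rot: [0.447, 0.547, -0.447, 0.548]
ft_force: [0.1, 0.4, -3.3]
width: 0.0191
```

```bash
python3 -c "
from h import *
st()"
```

```text
t 30.35 tcp [ 0.5194 -0.4266 -0.0191] zyaw -78.50 x [ 3.e-04 -2.e-04 -1.e+00] F [ 0.09  0.4  -3.33] w 0.0191 j [ 0.87  0.64 -0.34  1.51  0.23  1.04 -0.9 ]
```

Touching. Release (part-open first), and rise.

Request:
arm_command:
  targets:
    - [235, 0.3, 0, 0, 0, 0, 0]
    - [110, 0.3, 0, 0, 0, 0, 0]
    - [110, 0.3, 0, 0, 0, 0, 0]
    - [110, 0.3, 0, 0, 0, 0, 0]
    - [110, 0.3, 0, 0, 0, 0, 0]
    - [110, 0.3, 0, 0, 0, 0, 0]
    - [110, -10, 0, 0, 0, 0, 0]
    - [110, -40, 0, 0, 0, 0, 0]
    - [110, -85, 0, 0, 0, 0, 0]
    - [110, -130, 0, 0, 0, 0, 0]

```text
time: 31.35
ee_pos: [0.5191, -0.4262, 0.1127]
eef_rot: [0.447, 0.548, -0.447, 0.548]
ft_force: [0.9, -0.7, 0.4]
width: 0.0497
```

Request:
arm_command:
  targets:
    - [110, -40, 0, 0, 0, 0, 0]
    - [110, -80, -40, 20, 0, 0, 0]
    - [110, -80, -80, 50, 0, 0, 0]
    - [110, -80, -120, 80, 0, 0, 0]
    - [110, -80, -150, 110, 0, 0, 0]
    - [110, -80, -180, 140, 0, 0, 0]
    - [110, -80, -180, 140, 0, 0, 0]
    - [110, -80, -180, 140, 0, 0, 0]

```text
time: 32.15
ee_pos: [0.3698, -0.6004, 0.1911]
eef_rot: [0.448, 0.547, -0.448, 0.547]
ft_force: [0.5, 0.8, 0.3]
width: 0.0495
```

```bash
python3 - <<'E'
from h import *
st()
im=camera('top');cv2.imwrite('pics/t19.png',im[:,:,::-1])
im2=camera('scene');cv2.imwrite('pics/s19.png',im2[:,:,::-1]);cv2.imwrite('pics/s19b.png',cv2.resize(im2[190:290,290:420,::-1],None,fx=6,fy=6,interpolation=cv2.INTER_CUBIC))
E
```

```text
t 32.15 tcp [ 0.3698 -0.6004  0.1911] zyaw -78.62 x [ 5.e-04 -1.e-04 -1.e+00] F [0.53 0.8  0.28] w 0.0495 j [ 1.14  0.53 -0.29  1.2   0.15  1.43 -0.5 ]
```

View pics/t19.png

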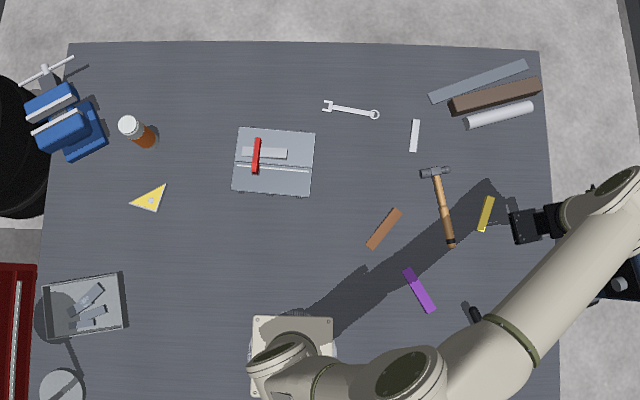

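View pics/s19.png

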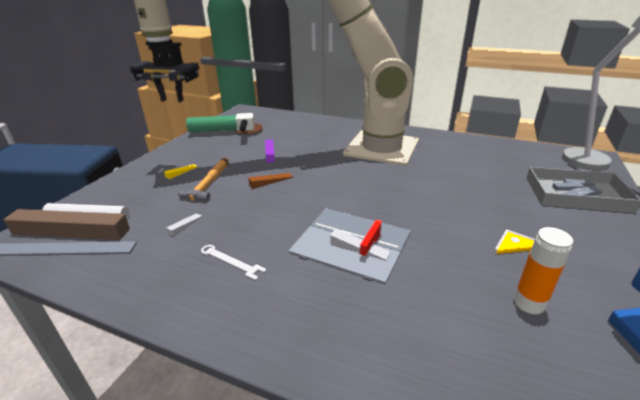

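View pics/s19b.png

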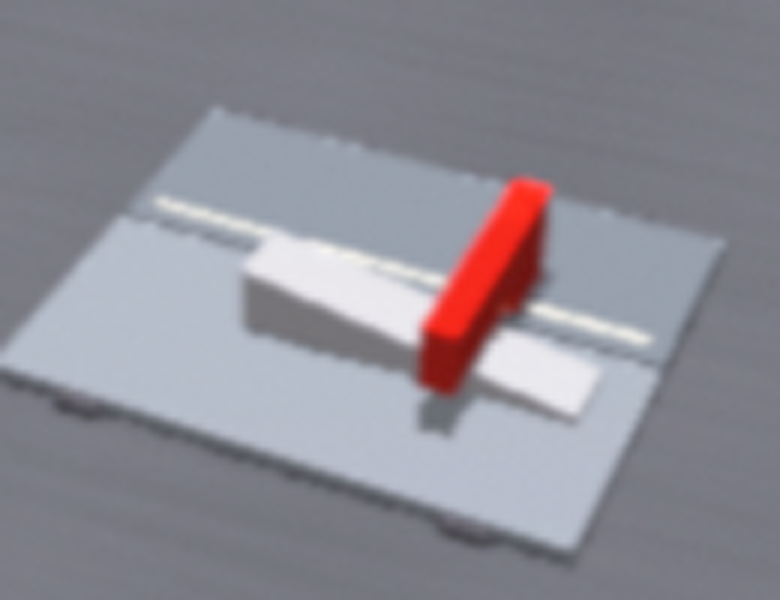

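The wedge is tight and square, and the dark seam line shows in the scene view (plate B's raised edge hid it at the start). The hammer lies flat at (437,205) in the top view, and the other things are unmoved.

```bash
python3 -c "
from h import *
print(close_job())"
```

```text
the job is handed in; nothing more can be done
None
```

The plate is pulled down at the seam and the wedge is tight. The job was handed in at about 32 s, with the arm clear of everything.

- **Wedge by hand:** I slid the larger grey wedge about 20 mm under the dog's arm, square and on the centre line, and let go of it.
- **Hammer taps:** I tapped it in light taps. It began to bear at about 7.5 N. The last two taps, of 22 and 24 N, moved it no more than 0.2 mm. It went about 19 mm further under load, which at 1 in 6 is roughly the 3 mm the plate stood proud.
- **Hammer back:** It lies flat on the bare table, where it started.

**Last checks:** The final pictures show the wedge tight and square, and the dog standing. The seam line, hidden at first by the raised edge, is now visible in the scene view. The other things are where they were. I inferred that the plate is level from the travel, the hard stop and the visible seam; I did not measure its angle.

**What disagreed or failed:**
- **First grasp:** It closed on nothing. The fingertips sit about 25 mm behind the reported TCP position, so I gripped both tools that much lower.
- **Plate estimate:** My first estimate from the top view was about 4 mm off across the seam. I corrected it from the wrist and top views before placing the wedge.

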